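# Pack the seasoning tote and close it off under the lamp

## Robot

A 6-joint arm with a two-finger parallel gripper is mounted at the origin on the work surface. World frame = base frame: x ahead of the robot, y to its left, z up, the work surface at z = 0. Lengths are in m, angles in rad, forces in N, time in s.
With the tool pointing down it reaches from about 0.425 to 0.95 m from the base axis. Payload 3.5 kg.
Tool frame: the origin (TCP) lies between the finger pads; the fingertips stand 19 mm ahead of it and the grasp point (between the pads) is the TCP; z points along the fingers, y is the line along which they close (so a half turn about z gives the same grasp; the last joint's range is limited). The gripper opens to 85 mm and grips with 20 to 120 N. Pads are 22 mm wide; open, the fingers measure 114 mm over their backs; the gripper's body (76 mm by 85 mm) begins 54 mm behind the grasp point. The pads swing forward as they close: fully open they stand 13 mm farther back than shut.
Start: joints at [1.136, 0.286, 1.577, -0, 1.279, -0.15], TCP at [0.19, 0.648, 0.25] pointing down, gripper open.
Joint ranges: [-2.77, 2.77], [-0.9, 2.22], [0.21, 2.48], [-1.53, 4.67], [0.24, 2.81], [-2.84, 2.84]. Speed limits (rad/s): [2.79, 2.79, 3.14, 3.14, 3.14, 3.14].

## Interface

Orientations are given as a unit quaternion [x, y, z, w].
In Python, from plant import monitor, eyes, ctrl gives the robot as it stands.
- The arm moves only by the shell command python3 -m handwheel 'ROWS' [FORCE]. ROWS is JSON, a list of rows, each a list of 7 numbers: the shift along the tool's x, y, z in units of 40 cm (1.0 is 40 cm), then the turn, a rotation vector about the tool's x, y, z in units of pi rad (1.0 is pi rad), then the opening, from -1 (shut) to 1 (fully open). A call has 1 to 12 rows; each row is the pose to reach, as a shift and turn from the pose commanded when the call began, along the tool's axes at that moment, turning the shorter way round; what a row does not reach only later rows make up. A row lasts 1/8 s, in which the tool goes at most 62.5 mm and 10.7 degrees, less where a joint would pass 70% of its speed; a pose out of reach is approached as far as the arm can. A call with a number of a shift or a turn outside -1 to 1 is refused whole. A call with a gripper value outside its range is refused whole. The fingers move at their own pace and stop on an object; FORCE is the grip in N (left out, the last holds). Time passes only in rows, so rows that repeat a pose let the fingers close. It gives the time, the measured TCP pose, the force, the opening and the grip force at its end, in the units of the state.
- monitor.get_state(): the state, without advancing time (a new reading comes with each control period).
- eyes.read_camera(name): name is "scene" or "top" or "wrist"; returns the picture (420x560x3 uint8, red, green, blue); there is no depth.
- eyes.camera_params(name): a dict with "K" (3x3 intrinsics, pixels), "R" (3x3) and "t" (3): a world point X has camera coordinates R X + t. Camera axes: x right, y down, z forward; pixel columns grow to the right and rows downward; lengths in m; the calibration is good to about 2 mm. A picture is of the moment at which its call begins: read the wrist's pose just before it. camera_params takes no time and is no camera call; for the wrist camera it gives the pose at the moment of the call.
- ctrl.sign_off(): hands the job in; it is judged then, once.
The state is a dict: "time": time; "qpos": joint angles; "dq": joint speeds; "joint_efforts": joint torques, N m; "eef_pos": TCP position; "tcp_rot": TCP orientation; "contact_force": force on the tool from outside, world axes, zero at the start; "wrist_torque": the same for the moment, N m; "opening": opening from 0.0 (shut) to 1.0 (fully open); "finger_force": force on a finger pad.
Only numpy, scipy, OpenCV 4.12 (cv2) and the standard library are available. Lean on these libraries where they do the work, as an engineer would, in place of code of your own. Each camera call takes 0.05 s, during which the arm holds its last target. There are 200 camera calls.

## Task

Swing the lamp clear of the blue tote, back along the rear of the bench, then stand every jar, can, tin and carton that is on the bench upright in the tote in one snug row, close side by side from the plain end without slots. Then take the white divider board out of its stand and slide it fully down, upright, into the first pair of slots beyond the row, so that the goods cannot shift, and finally swing the lamp back so that its head is over the tote. Leave the other things on the bench where they are.

Things in the scene. Friction and masses are not known exactly. Their poses are not given: they have to be found in the camera images.
- tote: Long, narrow, shallow open blue plastic tote fixed to the bench; outside 78 x 367 x 30 mm high, inside 58 mm (its x) x 355 mm (its y), floor 5 mm thick, long walls 10 mm thick. Origin: centre of the underside; y along its length, z up. Inner faces of the end walls at y = +177.5 mm (the plain end, no slots near it) and y = -177.5 mm
- slot_first (a point): Slot pair nearest the plain end, on the tote's floor (tote y = +7 mm, z = 5 mm). Four like pairs of upright slots in the long walls take the divider board across the tote: centres at tote y = +7, -48, -103, -158 mm; each 11 mm wide (along y), open at the top, down to the floor, 6 mm deep into each wall (70 mm from slot bottom to slot bottom)
- stand: Steel board stand fixed to the bench, 95 (x) x 60 (y) mm base plate 10 mm thick, with two upright steel strips along x, 45 mm tall over all, that hold the divider board upright between them. Origin: centre of the underside
- board: White plastic divider board, 65 mm wide (its x) x 8 mm thick (its y) x 110 mm tall (z), 70 g. Stands upright in the stand at the start, its underside 10 mm above the bench, sticking out 75 mm above the strips. Origin: centre of its lower edge
- lamp (a joint): Angle of the lamp arm's stiff hinge, rad, range 0 to 1.9. 0: the arm points along -y from its post (parked along the back of the bench, behind the tote); growing, it swings clockwise as seen from above, so 1.57 points along -x, towards the robot. Head position = post + 0.25 m * (-sin q, -cos q). It stays where it is left (about 0.35 N m of friction)
- lamp_head (a point): Centre of the lamp head at the free end of the arm: a white disc 90 mm across and 24 mm thick, its underside 190 mm above the bench
- lamp_grip (a point): Point to take on the black upright grip on top of the lamp head: a round post 18 mm across, from z = 214 to 269 mm; the point is on its axis at z = 255 mm
- lamp_base: Fixed post of the lamp, 22 mm across and 190 mm tall on a round foot 90 mm across, at the back of the bench. Origin: centre of the underside, on the hinge axis
- jar_a: Amber glass spice jar with a steel lid, round, 50 mm across, 64 mm tall, 140 to 280 g. May be absent. Origin: centre of the underside, z up
- jar_b: A second jar like jar_a. May be absent
- tin_a: Plain aluminium square tin, 50 x 50 mm, 64 mm tall, 150 to 310 g. May be absent. Origin: centre of the underside, x and y square to its sides
- tin_b: A second tin like tin_a. May be absent
- can: Round steel food can with a paper band, 50 mm across, 62 mm tall, 175 to 350 g. May be absent. Origin: centre of the underside
- carton: Brown cardboard carton, stiff, 50 mm (its x) x 104 mm (its y) x 64 mm tall, 140 to 280 g. May be absent. Origin: centre of the underside
- label_roll: Bystander: roll of paper labels, 76 mm across, 45 mm tall, between the tote and the back. Origin: centre of the underside
- mincer_plate: Bystander: square steel mincer plate with holes, 62 x 62 x 12 mm, lying at the back left. Origin: centre of the underside
- tamper: Bystander: white plastic mincer tamper standing upright, 48 mm across, 165 mm tall, at the left near the robot. Origin: centre of the underside
- bowl: Bystander: steel bowl 100 mm across, 40 mm tall, at the left. Origin: centre of the underside
- beaker: Bystander: steel beaker 80 mm across, 90 mm tall, at the back right. Origin: centre of the underside
There are look-alikes about, which are no part of the job. What is meant by the board is not turquoise, and is the larger of those in its own colour.

How it is judged:
On the way, in this order (a step that is already met when the one before it is completed fails the run):
1. the lamp is swung clear, back along the rear of the bench (hinge below 0.4 rad) (value of joint lamp below 0.4 rad), for 0.2 s.
2. every item on the bench stands upright on the tote's floor (x of jar_a in the frame of tote between -0.012 and 0.012 m and y of jar_a in the frame of tote between -0.155 and 0.17 m and z of each of jar_a, jar_b, tin_a, tin_b, can, carton in the frame of tote below 0.012 m and angle between each of jar_a, jar_b, tin_a, tin_b, can, carton's own z axis and vertical below 0.15 rad and x of jar_b in the frame of tote between -0.012 and 0.012 m and y of jar_b in the frame of tote between -0.155 and 0.17 m and x of tin_a in the frame of tote between -0.012 and 0.012 m and y of tin_a in the frame of tote between -0.155 and 0.17 m and x of tin_b in the frame of tote between -0.012 and 0.012 m and y of tin_b in the frame of tote between -0.155 and 0.17 m and x of can in the frame of tote between -0.012 and 0.012 m and y of can in the frame of tote between -0.155 and 0.17 m and x of carton in the frame of tote between -0.012 and 0.012 m and y of carton in the frame of tote between -0.155 and 0.17 m), for 0.2 s.
3. the divider board is fully down in a pair of slots, with all goods between it and the plain end (x of board in the frame of tote between -0.008 and 0.008 m and z of board in the frame of tote below 0.01 m and angle between board's own z axis and vertical below 0.15 rad and angle between the x axis of board and the x axis of tote, either way round below 0.12 rad and ((y of board in the frame of tote between -0.001 and 0.015 m and y of each of jar_a, jar_b, tin_a, tin_b, can in the frame of tote above 0.032 m and y of carton in the frame of tote above 0.057 m) or (y of board in the frame of tote between -0.056 and -0.04 m and y of each of jar_a, jar_b, tin_a, tin_b, can in the frame of tote above -0.023 m and y of carton in the frame of tote above 0.002 m) or (y of board in the frame of tote between -0.111 and -0.095 m and y of each of jar_a, jar_b, tin_a, tin_b, can in the frame of tote above -0.078 m and y of carton in the frame of tote above -0.053 m) or (y of board in the frame of tote between -0.166 and -0.15 m and y of each of jar_a, jar_b, tin_a, tin_b, can in the frame of tote above -0.133 m and y of carton in the frame of tote above -0.108 m))), for 0.2 s.
4. the lamp head is over the tote (x of lamp_head in the frame of tote between -0.055 and 0.055 m and y of lamp_head in the frame of tote between -0.17 and 0.17 m), for 0.2 s.
At the end, for the whole second after the job is handed in: All goods present stand upright (0.15 rad) on the tote floor, the row within 25 mm of the plain end, each within 16 mm of another and one within 40 mm of the board; the board is down (5 mm) and square in a slot pair beyond the row; lamp head within 55 mm of the tote's centre line; all at rest (all of step 2 and all of step 3 and all of step 4 and (horizontal distance between jar_a and jar_b below 0.067 m or horizontal distance between jar_a and tin_a below 0.067 m or horizontal distance between jar_a and tin_b below 0.067 m or horizontal distance between jar_a and can below 0.067 m or horizontal distance between jar_a and carton below 0.095 m) and (horizontal distance between jar_b and jar_a below 0.067 m or horizontal distance between jar_b and tin_a below 0.067 m or horizontal distance between jar_b and tin_b below 0.067 m or horizontal distance between jar_b and can below 0.067 m or horizontal distance between jar_b and carton below 0.095 m) and (horizontal distance between tin_a and jar_a below 0.067 m or horizontal distance between tin_a and jar_b below 0.067 m or horizontal distance between tin_a and tin_b below 0.067 m or horizontal distance between tin_a and can below 0.067 m or horizontal distance between tin_a and carton below 0.095 m) and (horizontal distance between tin_b and jar_a below 0.067 m or horizontal distance between tin_b and jar_b below 0.067 m or horizontal distance between tin_b and tin_a below 0.067 m or horizontal distance between tin_b and can below 0.067 m or horizontal distance between tin_b and carton below 0.095 m) and (horizontal distance between can and jar_a below 0.067 m or horizontal distance between can and jar_b below 0.067 m or horizontal distance between can and tin_a below 0.067 m or horizontal distance between can and tin_b below 0.067 m or horizontal distance between can and carton below 0.095 m) and (horizontal distance between carton and jar_a below 0.095 m or horizontal distance between carton and jar_b below 0.095 m or horizontal distance between carton and tin_a below 0.095 m or horizontal distance between carton and tin_b below 0.095 m or horizontal distance between carton and can below 0.095 m) and (y of any of jar_a, jar_b, tin_a, tin_b, can in the frame of tote above 0.128 m or y of carton in the frame of tote above 0.101 m) and (horizontal distance between any of jar_a, jar_b, tin_a, tin_b, can and board below 0.07 m or horizontal distance between carton and board below 0.097 m) and linear speed of each of jar_a, jar_b, tin_a, tin_b, can, carton, board below 0.03 m/s and velocity of joint lamp between -0.1 and 0.1 rad/s); the robot touches nothing.
It fails at once if a bystander (label roll, mincer plate, tamper, bowl or beaker) is pushed more than 60 mm or knocked over (distance of any of label_roll, mincer_plate, tamper, bowl, beaker from where it was at the start of the episode above 0.06 m or angle between any of tamper, beaker's own z axis and vertical above 0.8 rad).
Of jar_a, jar_b, tin_a, tin_b, can, carton only 3 to 5 are there at a start; the rules pass over those that are not, and their reading is None.
At some moment in a run one of jar_a, jar_b, tin_a, tin_b, can, carton may be knocked a few centimetres aside while the robot is not near it.
It also fails if it takes over 210 s, if anything falls off the work surface, if the arm or the gripper's body presses on something with over 40 N, if the wrist force passes 120 N, or if a joint passes its speed limit or range.

## Working session

There is one attempt and no reset: what is moved stays moved. The work goes in short steps, Python scripts to look and compute and a shell command to move; the robot and the scene stay as the last step left them, time stands still between calls to the robot, and variables do not carry over. Pictures are saved under pics/ and viewed, at most 14 in all, crops included, and the job is handed in when it is done.

```bash
ls; mkdir -p pics
python3 - <<'E'
from plant import monitor, eyes, ctrl
import cv2
s=monitor.get_state();print(s)
for n in("scene","top"):
    im=eyes.read_camera(n);cv2.imwrite(f"pics/{n}0.png",im[...,::-1]);p=eyes.camera_params(n);print(n,p)
E
```

```text
pics
{'time': 0.0, 'qpos': array([ 1.13599583e+00,  2.87188775e-01,  1.57820259e+00,  2.28125880e-05,
        1.27858566e+00, -1.49994876e-01]), 'dq': array([-0.00105734,  0.00011002, -0.00128364,  0.00080265,  0.00289905,
        0.0014839 ]), 'joint_efforts': array([ 7.56440950e-04, -4.05992639e+01, -2.92619956e+01, -8.47392539e-05,
        5.99152714e-03, -2.72431225e-05]), 'eef_pos': array([0.18935502, 0.64725135, 0.24891786]), 'tcp_rot': array([ 1.41925177e-01,  9.89876671e-01, -1.13843633e-03, -3.54101616e-04]), 'contact_force': array([-0.71772868,  0.07316034,  0.74101143]), 'wrist_torque': array([ 0.03093626,  0.0070714 , -0.02453353]), 'finger_force': 0.0, 'opening': 0.9988347808335913}
scene {'K': array([[409.91579763,   0.        , 277.25289341],
       [  0.        , 409.91579763, 214.28341705],
       [  0.        ,   0.        ,   1.        ]]), 'R': array([[-0.01089108,  0.99975663,  0.01918528],
       [ 0.53527959,  0.02203494, -0.84438748],
       [-0.84460473,  0.0010732 , -0.5353893 ]]), 't': array([ 0.02147437, -0.12173368,  1.94580109])}
top {'K': array([[404.91180977,   0.        , 278.47274081],
       [  0.        , 404.91180977, 207.7829222 ],
       [  0.        ,   0.        ,   1.        ]]), 'R': array([[ 0.0207771 , -0.99956181,  0.02108322],
       [-0.98407784, -0.02416935, -0.17608704],
       [ 0.17651944, -0.01708895, -0.9841488 ]]), 't': array([-0.03826448,  0.54813828,  1.18824576])}
```

Run:
```python
import cv2
for n in("scene","top"):
    cv2.imwrite(f"pics/{n}0b.png",cv2.resize(cv2.imread(f"pics/{n}0.png"),(800,600),interpolation=cv2.INTER_CUBIC))
```

```text
(no output)
```

View pics/top0b.png

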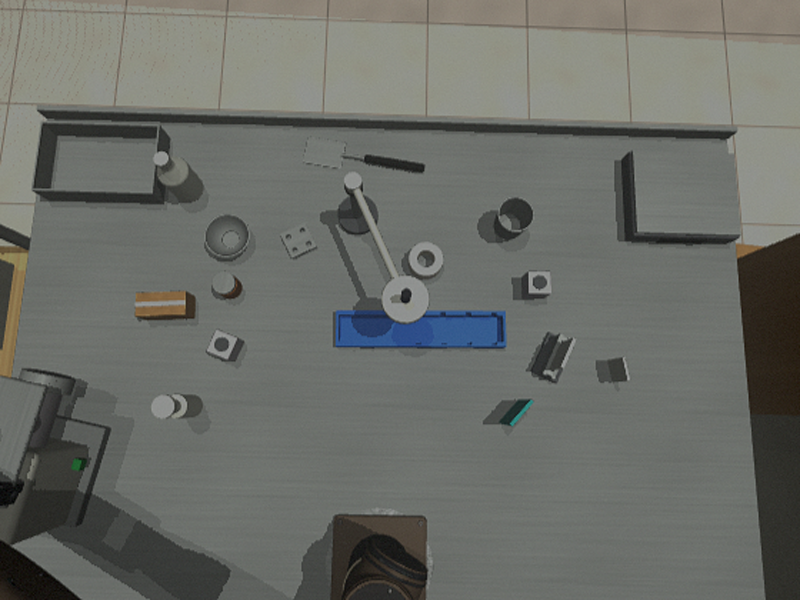

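View pics/scene0b.png

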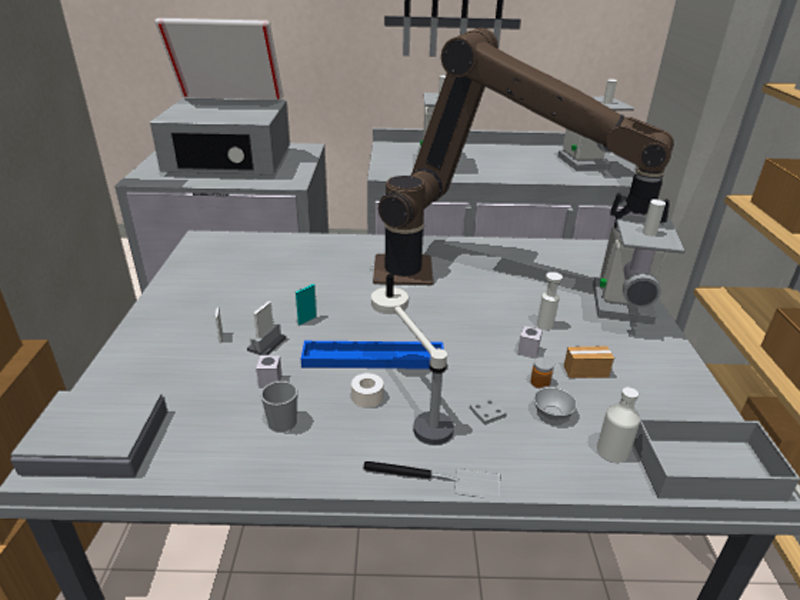

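The top view shows four goods: a carton at (164,305), a jar at (226,285), and tins at (222,345) and (539,284). It also shows the tote at x 335–505 with its slots on the right, the stand with the board at (553,356), and the look-alikes at (615,370) and (517,412). Next I'll enlarge crops for measuring.

Run:
```python
import cv2
im=cv2.imread("pics/top0.png")
# left: cols 85..185 rows 180..255 ; right: cols 330..430
for n,(c,r) in {"L":(85,180),"R":(345,185)}.items():
    cv2.imwrite(f"pics/crop{n}.png",cv2.resize(im[r:r+75,c:c+100],(800,600),interpolation=cv2.INTER_CUBIC))
cv2.imwrite("pics/cropT.png",cv2.resize(im[110:255,225:375],(800,773),interpolation=cv2.INTER_CUBIC)[:600])
```

```text
(no output)
```

View pics/cropL.png

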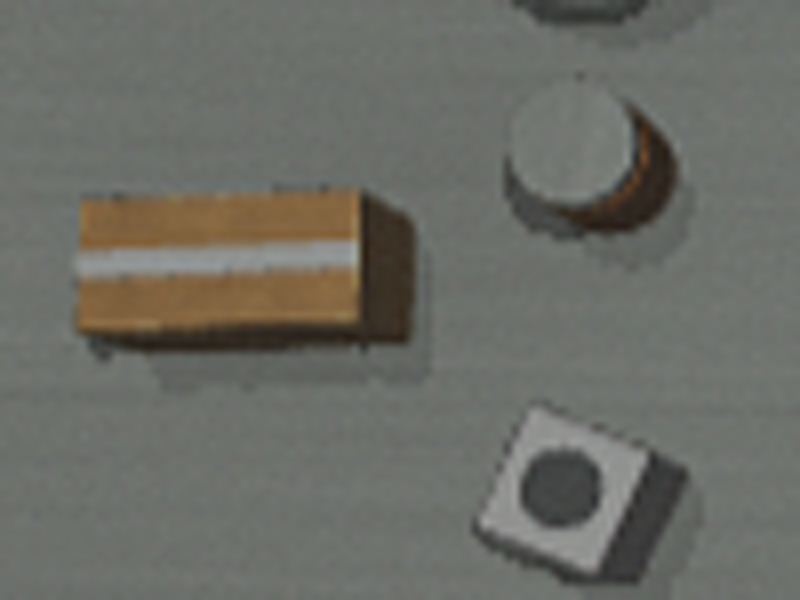

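View pics/cropR.png

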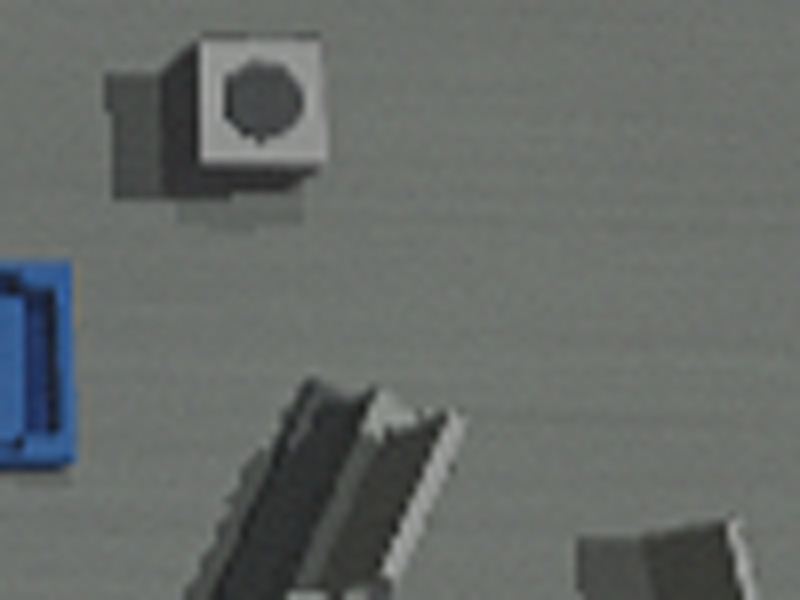

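The left crop (8x) gives the carton top corners as (80,200), (360,190), (360,320), (78,330), the jar lid centre as (572,143), and the tin corners as (540,403), (652,455), (600,578), (478,527). In the right crop the tin corners are (198,38), (322,38), (326,162), (200,165). The board is only partly visible.

Run:
```python
import cv2,numpy as np
im=cv2.imread("pics/top0.png")
a=cv2.resize(im[228:275,365:405],(400,470),interpolation=cv2.INTER_CUBIC) # 10x
b=cv2.resize(im[205:255,228:363],(800,296),interpolation=cv2.INTER_CUBIC) #5.926
sc=cv2.imread("pics/scene0.png")
c=cv2.resize(sc[205:250,170:210],(400,450),interpolation=cv2.INTER_CUBIC) #10x
out=np.zeros((600,800,3),np.uint8); out[:470,:400]=a; out[:450,400:]=c
cv2.imwrite("pics/bd.png",out)
cv2.imwrite("pics/tote.png",b)
```

```text
(no output)
```

View pics/bd.png

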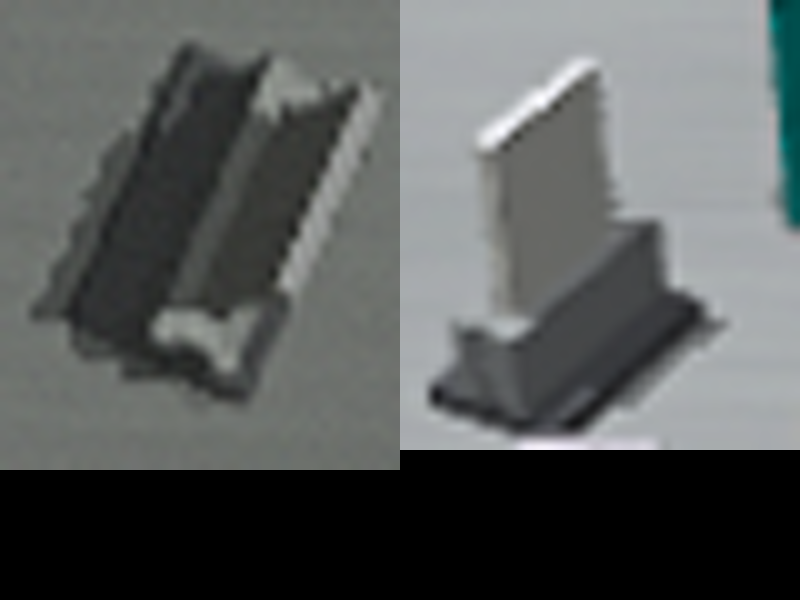

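View pics/tote.png

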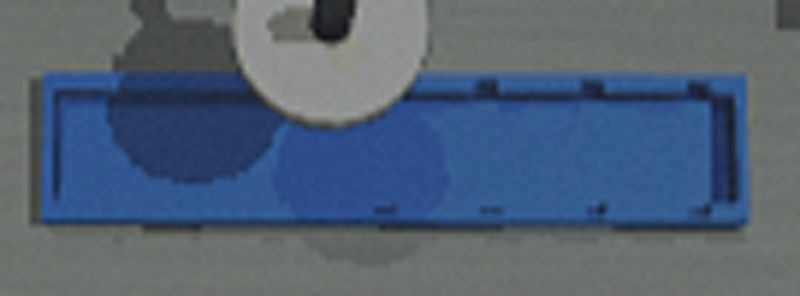

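The board's top edge runs from (369,87) to (287,292) in the left (top-camera) half. In the right (scene-camera) half it runs from about (485,143) to (592,62). The tote rim corners are (42,75), (747,74), (748,222), (42,222), and the slots are at x ≈ 385, 490, 597 and 702.

```bash
cat > h.py <<'E'
import numpy as np, sys
from plant import monitor, eyes
from scipy.spatial.transform import Rotation as R
def world(cam,pts,z):
    p=eyes.camera_params(cam);pts=np.atleast_2d(np.array(pts,float))
    d=np.c_[pts,np.ones(len(pts))]@np.linalg.inv(p["K"]).T@p["R"]; o=-p["R"].T@p["t"]
    return o+d*((z-o[2])/d[:,2])[:,None]
def crop(pts,s,c,r): return (np.array(pts,float)+.5)/s-.5+[c,r]
def pose():
    s=monitor.get_state(); return s["eef_pos"],R.from_quat(s["tcp_rot"])
def rows(targets,p0=None,y0=None):
    """targets: (x,y,z,yaw_deg of closing line). Prints shift and turn units, tool-down target."""
    p,r=pose(); 
    if p0 is not None: p=np.array(p0)
    if y0 is not None: r=down(y0)
    for x,y,z,yaw in targets:
        best=min((down(yaw+k) for k in(0,180)),key=lambda q:(r.inv()*q).magnitude())
        print(np.round(r.inv().apply(np.array([x,y,z])-p)/.4,4),np.round((r.inv()*best).as_rotvec()/np.pi,4))
def down(yaw): # tool y axis at world angle yaw, z down
    a=np.radians(yaw);y=np.array([np.cos(a),np.sin(a),0]);z=np.array([0,0,-1.]);return R.from_matrix(np.c_[np.cross(y,z),y,z])
def yaw():
    y=pose()[1].as_matrix()[:,1];return np.degrees(np.arctan2(y[1],y[0]))
E
python3 - <<'E'
from h import *
np.set_printoptions(precision=4,suppress=True)
def sq(n,w,a,b=None):
    c=w.mean(0);e=[w[1]-w[0],w[2]-w[1]];print(n,c,[(round(np.linalg.norm(v),4),round(np.degrees(np.arctan2(v[1],v[0])),1)) for v in e])
sq("carton",world("top",crop([(80,200),(360,190),(360,325),(78,330)],8,85,180),.064),1)
print("jar",world("top",crop([(572,143)],8,85,180),.064))
sq("tinL",world("top",crop([(540,403),(652,455),(600,578),(478,527)],8,85,180),.064),1)
sq("tinR",world("top",crop([(198,38),(322,38),(326,162),(200,165)],8,345,185),.064),1)
sq("tote",world("top",crop([(42,75),(747,74),(748,222),(42,222)],5.926,228,205),.03),1)
print("slots",world("top",crop([(385,210),(490,210),(597,210),(702,210)],5.926,228,205),.03))
sq("board",world("top",crop([(369,87),(287,292),(287,292)],10,365,228),.12),1)
print(world("top",crop([(369,87),(287,292)],10,365,228),.12).mean(0))
print("board scene",world("scene",crop([(85,143),(192,62)],10,170,205),.12))
g=np.array([[406,292]])*.7;print("grip top",world("top",g,.269)); print("post",world("top",[[353*.7,181*.7]],.19), "head",world("top",[[405*.7,299*.7]],.214))
print("yaw",yaw())
for n in["label_roll 426 259 .045","mincer 298 242 .012","tamper 163 407 .165","bowl 228 237 .04","beaker 515 217 .09"]:
    a=n.split();print(a[0],world("top",[[float(a[1])*.7,float(a[2])*.7]],float(a[3])))
E
```

```text
carton [0.5206 0.4712 0.064 ] [(np.float64(0.1038), np.float64(-86.5)), (np.float64(0.0513), np.float64(-175.1))]
jar [[0.5688 0.3438 0.064 ]]
tinL [0.4379 0.3358 0.064 ] [(np.float64(0.0465), np.float64(-113.3)), (np.float64(0.0484), np.float64(160.9))]
tinR [ 0.5866 -0.326   0.064 ] [(np.float64(0.0477), np.float64(-88.5)), (np.float64(0.0483), np.float64(-179.7))]
tote [ 0.4855 -0.0765  0.03  ] [(np.float64(0.3684), np.float64(-88.5)), (np.float64(0.0776), np.float64(179.7))]
slots [[ 0.4531 -0.0714  0.03  ]
 [ 0.4543 -0.1257  0.03  ]
 [ 0.4556 -0.1812  0.03  ]
 [ 0.4568 -0.2357  0.03  ]]
board [ 0.4228 -0.3612  0.12  ] [(np.float64(0.0641), np.float64(156.7)), (np.float64(0.0), np.float64(0.0))]
[ 0.4326 -0.3654  0.12  ]
board scene [[ 0.4633 -0.3794  0.12  ]
 [ 0.4064 -0.3515  0.12  ]]
grip top [[ 0.5184 -0.0362  0.269 ]]
post [[0.7518 0.0692 0.19  ]] head [[ 0.5155 -0.0363  0.214 ]]
yaw 73.681385829601
label_roll [[ 0.6346 -0.0854  0.045 ]]
mincer [[0.6744 0.1991 0.012 ]]
tamper [[0.3097 0.4076 0.165 ]]
bowl [[0.674  0.3472 0.04  ]]
beaker [[ 0.7203 -0.271   0.09  ]]
```

```bash
cat >> h.py <<'E'
def plan(segs,p0=None,yaw0=None):
    """segs: list of calls, each a list of (x,y,z,yaw_deg); prints rows per call, each from the last target of the one before"""
    p,r=pose(); yw=yaw() if yaw0 is None else yaw0
    if p0 is not None: p=np.array(p0)
    if yaw0 is not None: r=down(yaw0)
    for s in segs:
        print("--call")
        for x,y,z,a in s:
            q1=np.degrees(np.arctan2(y,x)); a=q1-((q1-a+90)%180-90)
            rv=(r.inv()*down(a)).as_rotvec()/np.pi
            print(np.round(r.inv().apply(np.array([x,y,z])-p)/.4,3),np.round(rv,3),"dist %.0fmm dyaw %.0f q6 %.0f"%(1e3*np.linalg.norm(np.array([x,y,z])-p),a-yw,q1-a))
        p=np.array([x,y,z]);r=down(a);yw=a
E
python3 - <<'E'
from h import *
np.set_printoptions(precision=4,suppress=True)
print(world("top",[[358*.7,214*.7]],.005),world("scene",[[433*.7,430*.7]],.005),world("scene",[[438*.7,357*.7]],.2),world("scene",[[390*.7,298*.7]],.214),world("scene",[[390*.7,278*.7]],.269))
plan([[(.517,-.036,.31,-66)]])
E
```

```text
[[0.7456 0.0678 0.005 ]] [[0.7501 0.0692 0.005 ]] [[0.7374 0.0698 0.2   ]] [[ 0.5306 -0.0342  0.214 ]] [[ 0.5319 -0.0349  0.269 ]]
--call
[-1.266 -1.41  -0.15 ] [-0.     0.001  0.776] dist 760mm dyaw -140 q6 62
```

Run:
```python
from h import *
P=np.array([.747,.069])
def arc(q,z): h=P+.25*np.array([-np.sin(q),-np.cos(q)]); return (*h,z,np.degrees(np.arctan2(np.sin(q),-np.cos(q))))
plan([[(.37,.30,.31,5)],[arc(1.14,.31)],[arc(1.14,.255)],[arc(q,.255) for q in np.arange(1.05,.1,-.09)],[(*arc(.15,.32)[:3],-8.5)]],p0=(.19,.648,.25))
```

```text
--call
[-0.676 -0.709 -0.149] [-0.001  0.     0.382] dist 396mm dyaw -69 q6 34
--call
[-0.868  0.3    0.   ] [0.    0.    0.391] dist 367mm dyaw -70 q6 61
--call
[0.    0.    0.137] [0. 0. 0.] dist 55mm dyaw 0 q6 61
--call
[0.003 0.056 0.   ] [ 0.     0.    -0.029] dist 22mm dyaw 5 q6 54
[0.01  0.112 0.   ] [ 0.     0.    -0.057] dist 45mm dyaw 10 q6 47
[0.023 0.167 0.   ] [ 0.     0.    -0.086] dist 67mm dyaw 15 q6 40
[0.04 0.22 0.  ] [ 0.     0.    -0.115] dist 90mm dyaw 21 q6 34
[0.062 0.272 0.   ] [ 0.     0.    -0.143] dist 112mm dyaw 26 q6 28
[0.089 0.321 0.   ] [ 0.     0.    -0.172] dist 133mm dyaw 31 q6 22
[0.12  0.368 0.   ] [ 0.     0.    -0.201] dist 155mm dyaw 36 q6 16
[0.155 0.412 0.   ] [ 0.     0.    -0.229] dist 176mm dyaw 41 q6 10
[0.194 0.453 0.   ] [ 0.     0.    -0.258] dist 197mm dyaw 46 q6 5
[0.236 0.49  0.   ] [ 0.     0.    -0.286] dist 217mm dyaw 52 q6 -0
[0.282 0.523 0.   ] [ 0.     0.    -0.315] dist 238mm dyaw 57 q6 -6
--call
[ 0.     0.    -0.162] [ 0.     0.    -0.001] dist 65mm dyaw 0 q6 -6
```

```bash
python3 -m handwheel '[[-0.1,-0.1,-0.149,0,0,0.05,1],[-0.676,-0.709,-0.149,0,0,0.382,1],[-0.676,-0.709,-0.149,0,0,0.382,1],[-0.676,-0.709,-0.149,0,0,0.382,1],[-0.676,-0.709,-0.149,0,0,0.382,1],[-0.676,-0.709,-0.149,0,0,0.382,1],[-0.676,-0.709,-0.149,0,0,0.382,1],[-0.676,-0.709,-0.149,0,0,0.382,1],[-0.676,-0.709,-0.149,0,0,0.382,1]]' 20
python3 -m handwheel '[[-0.868,0.3,0,0,0,0.391,1],[-0.868,0.3,0,0,0,0.391,1],[-0.868,0.3,0,0,0,0.391,1],[-0.868,0.3,0,0,0,0.391,1],[-0.868,0.3,0,0,0,0.391,1],[-0.868,0.3,0,0,0,0.391,1],[-0.868,0.3,0,0,0,0.391,1],[-0.868,0.3,0,0,0,0.391,1],[-0.868,0.3,0,0,0,0.391,1],[-0.868,0.3,0,0,0,0.391,1]]'
python3 - <<'E'
from plant import eyes
import cv2
cv2.imwrite("pics/w1.png",eyes.read_camera("wrist")[...,::-1])
E
```

```text
time: 1.23
eef_pos: [0.3691, 0.2999, 0.3096]
tcp_rot: [0.676, 0.737, -0.0, -0.0]
contact_force: [0.1, 0.4, 0.2]
opening: 0.998
finger_force: 0.0
time: 2.48
eef_pos: [0.5187, -0.0349, 0.31]
tcp_rot: [0.977, 0.214, 0.0, 0.0]
contact_force: [0.4, 0.6, -0.2]
opening: 1.001
finger_force: 0.0
```

View pics/w1.png

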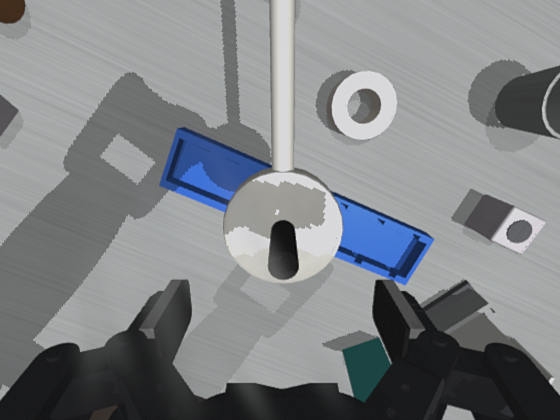

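The grip post's top, at (285,267), is centred between the fingers at about 282, so I'll grasp and swing.

```bash
python3 -c "
from h import *
print(world('wrist',[[285,267]],.269))"
python3 -m handwheel '[[0,0,0.137,0,0,0,1],[0,0,0.137,0,0,0,-1],[0,0,0.137,0,0,0,-1],[0,0,0.137,0,0,0,-1],[0,0,0.137,0,0,0,-1],[0,0,0.137,0,0,0,-1],[0,0,0.137,0,0,0,-1],[0,0,0.137,0,0,0,-1]]' 25
```

```text
[[ 0.51658692 -0.03870339  0.269     ]]
time: 3.52
eef_pos: [0.5198, -0.0362, 0.2574]
tcp_rot: [0.977, 0.213, 0.002, 0.001]
contact_force: [-0.6, 0.5, 6.1]
opening: 0.202
finger_force: 25.6
```

```bash
python3 -m handwheel '[[0.003,0.056,0,0,0,-0.029,-1],[0.01,0.112,0,0,0,-0.057,-1],[0.023,0.167,0,0,0,-0.086,-1],[0.04,0.22,0,0,0,-0.115,-1],[0.062,0.272,0,0,0,-0.143,-1],[0.089,0.321,0,0,0,-0.172,-1],[0.12,0.368,0,0,0,-0.201,-1],[0.155,0.412,0,0,0,-0.229,-1],[0.194,0.453,0,0,0,-0.258,-1],[0.236,0.49,0,0,0,-0.286,-1],[0.282,0.523,0,0,0,-0.315,-1],[0.282,0.523,0,0,0,-0.315,-1]]'
python3 -m handwheel '[[0,0,0,0,0,0,1],[0,0,0,0,0,0,1],[0,0,0,0,0,0,1],[0,0,0,0,0,0,1],[0,0,-0.162,0,0,0,1],[0,0,-0.162,0,0,0,1],[0,0,-0.162,0,0,0,1]]'
python3 - <<'E'
from plant import eyes
import cv2
cv2.imwrite("pics/t1.png",cv2.resize(eyes.read_camera("top")[...,::-1],(800,600)))
from h import *
print(world("wrist",[[0,0]],.0)[0]*0)
E
```

```text
time: 5.03
eef_pos: [0.711, -0.1763, 0.2575]
tcp_rot: [0.758, 0.652, 0.004, -0.0]
contact_force: [1.7, 8.2, 5.3]
opening: 0.203
finger_force: 25.8
time: 5.9
eef_pos: [0.7084, -0.1797, 0.3209]
tcp_rot: [0.759, 0.651, 0.0, 0.001]
contact_force: [-0.1, 0.2, -1.1]
opening: 1.004
finger_force: 0.0
[ 0.  0. -0.]
```

View pics/t1.png

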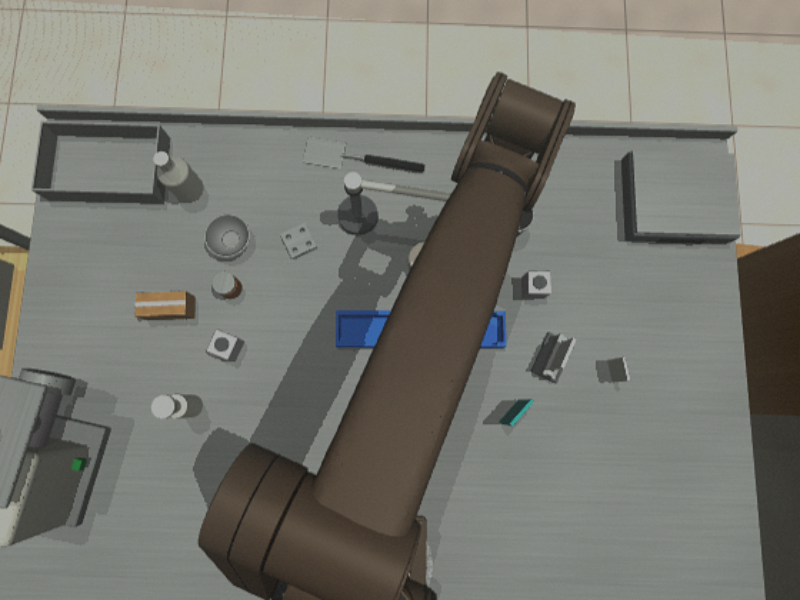

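The lamp arm now lies along the rear, with its head at about (480,195), roughly 0.14 rad. All the goods are still in place. Next is the carton.

```bash
cat >> h.py <<'E'
import cv2
O=np.array([.4855,-.0777]);TY=1.2
def tote(x,y):
    a=np.radians(TY);return O+[x*np.cos(a)-y*np.sin(a),x*np.sin(a)+y*np.cos(a)]
ITEMS={"carton":(.5206,.4712,3,.05,.104,.064),"jar":(.5688,.3438,0,.05,.05,.064),"tinL":(.4379,.3358,-21,.05,.05,.064),"tinR":(.5866,-.326,1.5,.05,.05,.064),"board":(.433,-.3655,-24.5,.065,.008,.12)}
def show(name,it=ITEMS):
    out=[]
    for cam in("wrist","top"):
        p=eyes.camera_params(cam);im=eyes.read_camera(cam)[...,::-1].copy()
        for x,y,a,w,l,z in it.values():
            c,s=np.cos(np.radians(a)),np.sin(np.radians(a))
            X=np.array([(x+c*u*w/2-s*v*l/2,y+s*u*w/2+c*v*l/2,z) for u,v in((1,1),(1,-1),(-1,-1),(-1,1))])
            q=X@p["R"].T+p["t"]
            if (q[:,2]<.02).any(): continue
            q=q@p["K"].T;q=q[:,:2]/q[:,2:];cv2.polylines(im,[np.round(q*16).astype(np.int32)],True,(0,0,255),1,cv2.LINE_AA,4)
        out.append(im)
    t=out[1][170:270,90:440]
    cv2.imwrite(name,np.vstack([cv2.resize(out[0],(500,375)),cv2.resize(t,(500,143)) if 0 else np.zeros((5,500,3),np.uint8),cv2.resize(t,(500,143))]) if 0 else np.vstack([cv2.resize(out[0],(493,370)),cv2.resize(np.ascontiguousarray(t),(800,228))[:, :493]]) if 0 else big(out[0],t))
def big(w,t):
    o=np.zeros((600,800,3),np.uint8);o[:370,:493]=cv2.resize(w,(493,370));o[371:599]=cv2.resize(np.ascontiguousarray(t),(800,228));return o
E
python3 - <<'E'
import re
s=open('h.py').read()
i=s.index('    cv2.imwrite(name,np.vstack');j=s.index('def big')
open('h.py','w').write(s[:i]+'    cv2.imwrite(name,big(out[0],t))\n'+s[j:])
E
python3 - <<'E'
from h import *
plan([[(.60,.16,.32,3)],[(.5206,.4712,.25,3)]])
E
```

```text
--call
[ 0.798 -0.396 -0.002] [-0.    -0.    -0.065] dist 356mm dyaw 12 q6 12
--call
[ 0.787 -0.158  0.175] [0. 0. 0.] dist 329mm dyaw -0 q6 39
```

```bash
python3 -m handwheel '[[0.798,-0.396,-0.002,0,0,-0.065,1],[0.798,-0.396,-0.002,0,0,-0.065,1],[0.798,-0.396,-0.002,0,0,-0.065,1],[0.798,-0.396,-0.002,0,0,-0.065,1],[0.798,-0.396,-0.002,0,0,-0.065,1],[0.798,-0.396,-0.002,0,0,-0.065,1],[0.798,-0.396,-0.002,0,0,-0.065,1],[0.798,-0.396,-0.002,0,0,-0.065,1]]'
python3 -m handwheel '[[0.787,-0.158,0.175,0,0,0,1],[0.787,-0.158,0.175,0,0,0,1],[0.787,-0.158,0.175,0,0,0,1],[0.787,-0.158,0.175,0,0,0,1],[0.787,-0.158,0.175,0,0,0,1],[0.787,-0.158,0.175,0,0,0,1],[0.787,-0.158,0.175,0,0,0,1],[0.787,-0.158,0.175,0,0,0,1]]'
python3 - <<'E'
from h import *
show("pics/m1.png")
E
```

```text
time: 6.95
eef_pos: [0.6, 0.1598, 0.3191]
tcp_rot: [0.689, 0.725, -0.001, -0.001]
contact_force: [-0.4, 0.7, 0.4]
opening: 0.995
finger_force: 0.0
time: 7.95
eef_pos: [0.5225, 0.4695, 0.2511]
tcp_rot: [0.69, 0.724, 0.0, 0.0]
contact_force: [0.4, 0.1, 0.3]
opening: 1.005
finger_force: 0.0
```

View pics/m1.png

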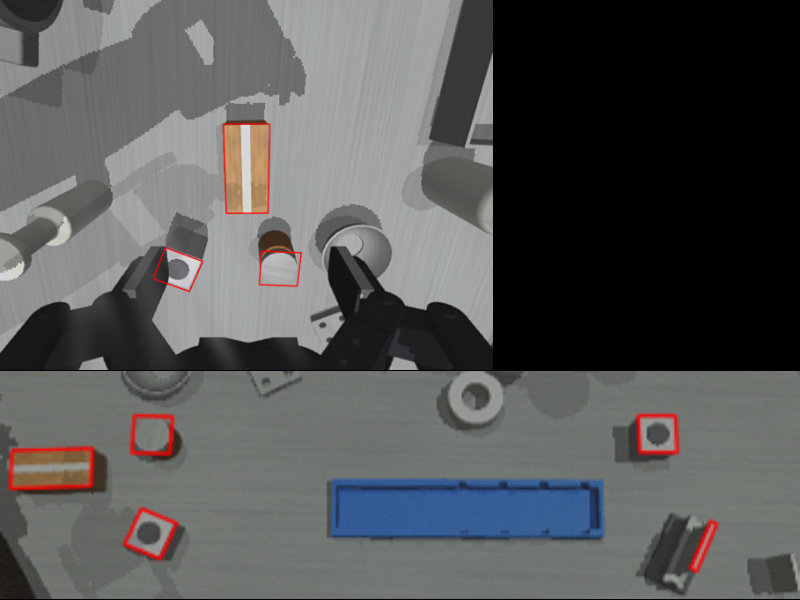

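The projected outlines match every item: carton at (247,168) in the wrist view, and the jar, both tins and the board in the top strip. The tote is now unobstructed, so I'll refine its pose from the blue mask.

Run:
```python
from h import *
im=eyes.read_camera("top").astype(int)
m=((im[...,2]>im[...,0]+40)&(im[...,2]>70)).astype(np.uint8)
m=cv2.morphologyEx(m,cv2.MORPH_OPEN,np.ones((3,3)))
v,u=np.nonzero(m);w=world("top",np.c_[u,v],.03)
print(cv2.minAreaRect((w[:,:2]*1e3).astype(np.float32)))
T=tote(0,.1225)
plan([[(.521,.471,.050,3)],[(.521,.471,.17,3)],[(*T,.17,1.2)],[(*T,.056,1.2)]])
```

```text
((472.2512512207031, -113.9720458984375), (448.16729736328125, 191.33457946777344), 71.8745346069336)
--call
[ 0.003 -0.004  0.504] [ 0.    -0.    -0.001] dist 202mm dyaw 0 q6 39
--call
[ 0.   0.  -0.3] [0. 0. 0.] dist 120mm dyaw 0 q6 39
--call
[-1.059 -0.151  0.   ] [0.   0.   0.01] dist 428mm dyaw -2 q6 4
--call
[0.    0.    0.285] [0. 0. 0.] dist 114mm dyaw 0 q6 4
```

```bash
python3 -m handwheel '[[0.003,-0.004,0.2,0,0,0,1],[0.003,-0.004,0.35,0,0,0,1],[0.003,-0.004,0.45,0,0,0,1],[0.003,-0.004,0.504,0,0,0,1],[0.003,-0.004,0.504,0,0,0,1],[0.003,-0.004,0.504,0,0,0,-1],[0.003,-0.004,0.504,0,0,0,-1],[0.003,-0.004,0.504,0,0,0,-1],[0.003,-0.004,0.504,0,0,0,-1],[0.003,-0.004,0.504,0,0,0,-1],[0.003,-0.004,0.504,0,0,0,-1]]' 40
python3 -m handwheel '[[0,0,-0.1,0,0,0,-1],[0,0,-0.2,0,0,0,-1],[0,0,-0.3,0,0,0,-1],[0,0,-0.3,0,0,0,-1]]'
python3 - <<'E'
from h import *
im=eyes.read_camera("top").astype(int)
m=((im[...,2]>im[...,0]+40)&(im[...,2]>im[...,1]+20)).astype(np.uint8)
c=max(cv2.findContours(m,cv2.RETR_EXTERNAL,cv2.CHAIN_APPROX_NONE)[0],key=cv2.contourArea)[:,0]
w=world("top",c,.03);print(cv2.minAreaRect((w[:,:2]*1e3).astype(np.float32)))
E
```

```text
time: 9.48
eef_pos: [0.5212, 0.4737, 0.0527]
tcp_rot: [0.689, 0.725, 0.003, 0.001]
contact_force: [0.5, 0.6, 6.7]
opening: 0.579
finger_force: 44.4
time: 9.98
eef_pos: [0.5213, 0.4739, 0.174]
tcp_rot: [0.689, 0.725, 0.004, 0.001]
contact_force: [0.1, -0.0, -1.5]
opening: 0.582
finger_force: 43.7
((485.93170166015625, -76.95930480957031), (77.5705795288086, 366.73516845703125), 1.303146481513977)
```

```bash
sed -i 's/^O=.*/O=np.array([.4858,-.0772]);TY=1.3/' h.py
python3 - <<'E'
from h import *
for _ in range(3): print(pose()[0],yaw()); eyes.read_camera("wrist")
T=tote(0,.1225);y0=.471
plan([[(.50,.25,.175,2),(*T,.175,1.3)],[(*T,.1,1.3)]])
E
```

```text
[0.51985718 0.47285163 0.17046432] 2.9477050179091533
[0.51873423 0.47204976 0.16779142] 2.9470140884663514
[0.51808218 0.47159436 0.1661937 ] 2.9462183191841778
--call
[-0.551 -0.073 -0.022] [-0.002  0.001  0.005] dist 222mm dyaw -1 q6 25
[-1.06  -0.142 -0.02 ] [-0.002  0.001  0.009] dist 428mm dyaw -2 q6 4
--call
[0.    0.    0.187] [0. 0. 0.] dist 75mm dyaw 0 q6 4
```

```bash
python3 -m handwheel '[[-0.15,-0.02,-0.02,0,0,0,-1],[-0.3,-0.04,-0.02,0,0,0,-1],[-0.42,-0.056,-0.02,0,0,0,-1],[-0.551,-0.073,-0.022,0,0,0.005,-1],[-0.68,-0.09,-0.022,0,0,0.005,-1],[-0.81,-0.107,-0.022,0,0,0.005,-1],[-0.93,-0.125,-0.02,0,0,0.009,-1],[-1,-0.135,-0.02,0,0,0.009,-1],[-1,-0.135,-0.02,0,0,0.009,-1],[-1,-0.135,-0.02,0,0,0.009,-1],[-1,-0.135,-0.02,0,0,0.009,-1],[-1,-0.135,-0.02,0,0,0.009,-1]]'
python3 - <<'E'
from h import *
print(pose()[0],yaw())
T=tote(0,.1225)
plan([[(*T,.1,1.3)],[(*T,.056,1.3)]])
E
```

```text
time: 11.68
eef_pos: [0.486, 0.071, 0.1769]
tcp_rot: [0.698, 0.716, -0.0, -0.0]
contact_force: [-0.1, -0.0, -2.3]
opening: 0.577
finger_force: 43.5
[0.4859784  0.07100857 0.17694272] 1.4042030393006277
--call
[-0.064 -0.009  0.192] [-0.    -0.     0.001] dist 81mm dyaw -0 q6 4
--call
[0.   0.   0.11] [0. 0. 0.] dist 44mm dyaw 0 q6 4
```

```bash
python3 -m handwheel '[[-0.064,-0.009,0.08,0,0,0.001,-1],[-0.064,-0.009,0.15,0,0,0.001,-1],[-0.064,-0.009,0.192,0,0,0.001,-1],[-0.064,-0.009,0.192,0,0,0.001,-1],[-0.064,-0.009,0.192,0,0,0.001,-1],[-0.064,-0.009,0.192,0,0,0.001,-1]]'
python3 - <<'E'
from h import *
print(yaw())
for _ in range(2): eyes.read_camera("wrist"); print(pose()[0])
T=tote(0,.1225)
plan([[(*T,.057,1.3)]])
show("pics/m2.png")
E
```

```text
time: 12.42
eef_pos: [0.484, 0.0446, 0.1017]
tcp_rot: [0.7, 0.714, 0.001, 0.001]
contact_force: [1.0, -0.7, -2.5]
opening: 0.581
finger_force: 43.4
1.167635347349139
[0.48390522 0.04456586 0.10154606]
[0.48370775 0.0445608  0.10133933]
--call
[ 0.002 -0.002  0.111] [ 0.001  0.    -0.001] dist 44mm dyaw 0 q6 4
```

View pics/m2.png

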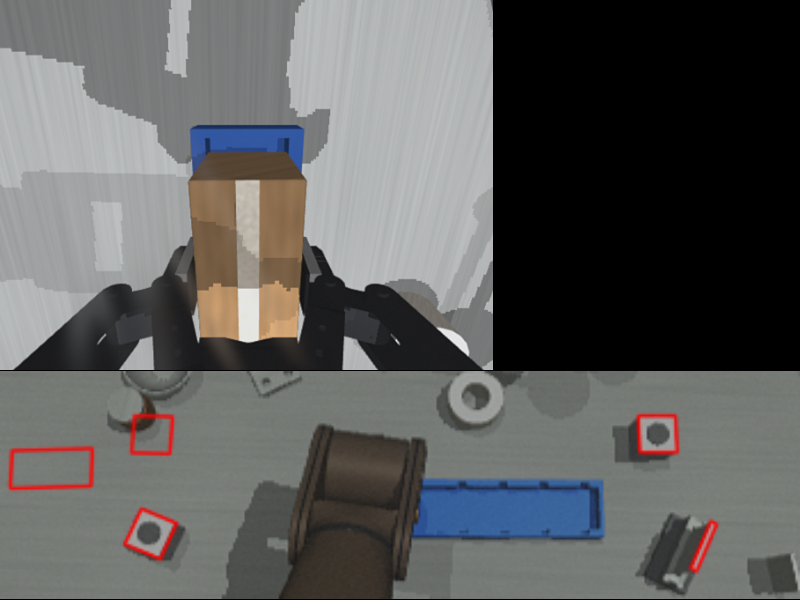

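The carton is centred over the plain end of the tote (wrist view 190–305). The jar has been knocked: its lid is now at about (127,408) in the strip, close to the bowl. I'll lower and release the carton.

```bash
python3 -m handwheel '[[0.002,-0.002,0.05,0,0,0,-1],[0.002,-0.002,0.08,0,0,0,-1],[0.002,-0.002,0.1,0,0,0,-1],[0.002,-0.002,0.111,0,0,0,-1],[0.002,-0.002,0.111,0,0,0,-1],[0.002,-0.002,0.111,0,0,0,-1],[0.002,-0.002,0.111,0,0,0,-1]]'
python3 - <<'E'
from h import *
print(world("top",[[145.6,186.2]],.064))
E
```

```text
time: 13.5
eef_pos: [0.4825, 0.0452, 0.0577]
tcp_rot: [0.7, 0.714, -0.0, -0.0]
contact_force: [-6.2, -0.2, 7.8]
opening: 0.582
finger_force: 45.0
[[0.60263795 0.37781745 0.064     ]]
```

```bash
python3 -m handwheel '[[0,0,0,0,0,0,1],[0,0,0,0,0,0,1],[0,0,0,0,0,0,1],[0,0,0,0,0,0,1],[0,0,-0.15,0,0,0,1],[0,0,-0.35,0,0,0,1],[0,0,-0.35,0,0,0,1],[0,0,-0.35,0,0,0,1],[0,0,-0.35,0,0,0,1]]'
python3 - <<'E'
from h import *
print(pose()[0])
plan([[(.603,.378,.2,66)]])
E
```

```text
time: 14.62
eef_pos: [0.4808, 0.0454, 0.1935]
tcp_rot: [0.7, 0.714, -0.001, -0.002]
contact_force: [0.3, -0.8, 0.6]
opening: 0.998
finger_force: 0.0
[0.48079532 0.04543303 0.19351195]
--call
[ 0.825  0.322 -0.017] [-0.001 -0.001 -0.36 ] dist 354mm dyaw 65 q6 -34
```

```bash
python3 -m handwheel '[[0.825,0.322,-0.1,0,0,-0.36,1],[0.825,0.322,-0.1,0,0,-0.36,1],[0.825,0.322,-0.1,0,0,-0.36,1],[0.825,0.322,-0.1,0,0,-0.36,1],[0.825,0.322,-0.1,0,0,-0.36,1],[0.825,0.322,-0.1,0,0,-0.36,1],[0.825,0.322,-0.1,0,0,-0.36,1],[0.825,0.322,-0.1,0,0,-0.36,1],[0.825,0.322,-0.1,0,0,-0.36,1],[0.825,0.322,-0.1,0,0,-0.36,1]]'
python3 - <<'E'
from h import *
eyes.read_camera("wrist")
p=pose()[0];c=eyes.camera_params("wrist")
im=eyes.read_camera("wrist");cv2.imwrite("pics/w3.png",im[...,::-1])
q=c["K"]@(c["R"]@np.array([.603,.378,.064])+c["t"]);print(p,yaw(),q[:2]/q[2])
hsv=cv2.cvtColor(im,cv2.COLOR_RGB2HSV);m=cv2.inRange(hsv,(5,120,30),(20,255,255))
n,l,s,ce=cv2.connectedComponentsWithStats(m);print([(s[i],ce[i]) for i in range(1,n) if s[i][4]>80])
t=eyes.read_camera("top");cv2.imwrite("pics/t3.png",t[...,::-1])
big_=np.zeros((600,800,3),np.uint8);big_[:420,:560]=im[...,::-1];cv2.circle(big_,tuple(int(v) for v in q[:2]/q[2]),3,(0,0,255),-1)
big_[421:581]=cv2.resize(np.ascontiguousarray(t[160:240,80:480,::-1]),(800,160));cv2.imwrite("pics/m3.png",big_)
E
```

```text
time: 15.88
eef_pos: [0.6043, 0.3766, 0.2358]
tcp_rot: [0.209, 0.978, -0.0, -0.0]
contact_force: [-0.2, 0.4, 0.3]
opening: 1.001
finger_force: 0.0
[0.60439583 0.37681452 0.2360696 ] 65.86902244630078 [283.01292022 198.32225567]
[(array([266, 166,  43,  23, 298], dtype=int32), array([286.88255034, 173.23825503]))]
```

View pics/m3.png

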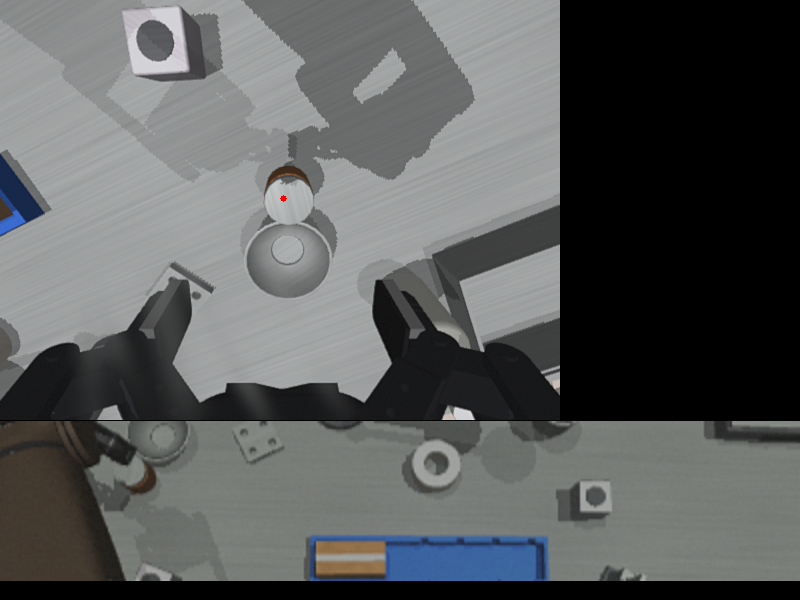

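The jar lid is centred at (289,201) in the wrist view, next to the bowl. The carton stands in the tote at its plain end.

Run:
```python
from h import *
w=world("wrist",[[289,201]],.064)[0];print(w)
plan([[(w[0],w[1],.05,66)],[(w[0],w[1],.19,66)]])
```

```text
[0.60795776 0.38255071 0.064     ]
--call
[-0.002  0.016  0.466] [ 0.     0.    -0.001] dist 186mm dyaw 0 q6 -34
--call
[ 0.    0.   -0.35] [0. 0. 0.] dist 140mm dyaw 0 q6 -34
```

```bash
python3 -m handwheel '[[-0.002,0.014,0.15,0,0,0,1],[-0.002,0.014,0.3,0,0,0,1],[-0.002,0.014,0.4,0,0,0,1],[-0.002,0.014,0.44,0,0,0,1],[-0.002,0.014,0.466,0,0,0,1],[-0.002,0.014,0.466,0,0,0,1],[-0.002,0.014,0.466,0,0,0,-1],[-0.002,0.014,0.466,0,0,0,-1],[-0.002,0.014,0.466,0,0,0,-1],[-0.002,0.014,0.466,0,0,0,-1],[-0.002,0.014,0.466,0,0,0,-1],[-0.002,0.014,0.466,0,0,0,-1]]' 40
python3 -m handwheel '[[0,0,-0.12,0,0,0,-1],[0,0,-0.24,0,0,0,-1],[0,0,-0.35,0,0,0,-1],[0,0,-0.35,0,0,0,-1],[0,0,-0.35,0,0,0,-1],[0,0,-0.35,0,0,0,-1]]'
python3 - <<'E'
from h import *
eyes.read_camera("wrist");print(pose()[0])
T=tote(0,.040)
plan([[(*T,.19,1.3)],[(*T,.11,1.3)],[(*T,.058,1.3)]])
E
```

```text
time: 17.52
eef_pos: [0.6084, 0.3831, 0.0515]
tcp_rot: [0.208, 0.978, 0.001, 0.001]
contact_force: [-1.9, -1.3, 6.1]
opening: 0.575
finger_force: 42.3
time: 18.27
eef_pos: [0.6058, 0.3819, 0.1856]
tcp_rot: [0.208, 0.978, -0.002, -0.002]
contact_force: [0.5, 0.2, -2.5]
opening: 0.574
finger_force: 42.3
[0.60604122 0.38195618 0.18599118]
--call
[-0.151 -1.08  -0.006] [-0.002 -0.     0.359] dist 436mm dyaw -65 q6 -6
--call
[0.  0.  0.2] [0. 0. 0.] dist 80mm dyaw 0 q6 -6
--call
[0.   0.   0.13] [0. 0. 0.] dist 52mm dyaw 0 q6 -6
```

```bash
python3 -m handwheel '[[-0.05,-0.15,-0.006,0,0,0.05,-1],[-0.08,-0.3,-0.006,0,0,0.1,-1],[-0.1,-0.45,-0.006,0,0,0.15,-1],[-0.12,-0.6,-0.006,0,0,0.2,-1],[-0.14,-0.75,-0.006,0,0,0.26,-1],[-0.15,-0.87,-0.006,0,0,0.31,-1],[-0.151,-0.96,-0.006,0,0,0.359,-1],[-0.151,-1,-0.006,0,0,0.359,-1],[-0.151,-1,-0.006,0,0,0.359,-1],[-0.151,-1,-0.006,0,0,0.359,-1],[-0.151,-1,-0.006,0,0,0.359,-1]]'
python3 - <<'E'
from h import *
im=cv2.imread("pics/t3.png");eyes.read_camera("wrist")
hsv=cv2.cvtColor(im,cv2.COLOR_BGR2HSV)[200:250,225:365];m=cv2.inRange(hsv,(8,80,60),(22,255,255))
c=max(cv2.findContours(m,cv2.RETR_EXTERNAL,cv2.CHAIN_APPROX_NONE)[0],key=cv2.contourArea)[:,0]+[225,200]
w=world("top",c,.069);print(w.min(0),w.max(0))
print(pose()[0],yaw(),tote(0,.12),tote(0,.068))
T=tote(0,.040)
plan([[(*T,.11,1.3)],[(*T,.058,1.3)]])
E
```

```text
time: 19.7
eef_pos: [0.4998, -0.0063, 0.1919]
tcp_rot: [0.698, 0.716, 0.0, -0.0]
contact_force: [0.2, 0.2, -2.9]
opening: 0.571
finger_force: 42.6
[ 0.45454188 -0.00508552  0.069     ] [0.47760327 0.09331668 0.069     ]
[ 0.49978982 -0.00637329  0.19185771] 1.4353552469866797 [0.48307752 0.04276911] [ 0.48425726 -0.0092175 ]
--call
[-0.076 -0.039  0.205] [-0.    -0.     0.001] dist 89mm dyaw -0 q6 -6
--call
[0.   0.   0.13] [0. 0. 0.] dist 52mm dyaw 0 q6 -6
```

```bash
python3 -m handwheel '[[-0.076,-0.039,0.05,0,0,0.001,-1],[-0.076,-0.039,0.12,0,0,0.001,-1],[-0.076,-0.039,0.18,0,0,0.001,-1],[-0.076,-0.039,0.205,0,0,0.001,-1],[-0.076,-0.039,0.205,0,0,0.001,-1],[-0.076,-0.039,0.205,0,0,0.001,-1],[-0.076,-0.039,0.205,0,0,0.001,-1]]'
python3 - <<'E'
from h import *
eyes.read_camera("wrist")
print(pose()[0],yaw())
plan([[(*tote(0,.040),.057,1.3)]])
E
```

```text
time: 20.62
eef_pos: [0.4854, -0.0382, 0.1111]
tcp_rot: [0.7, 0.714, 0.001, 0.001]
contact_force: [-0.7, -0.1, -3.3]
opening: 0.572
finger_force: 42.7
[ 0.48527429 -0.03815349  0.11092837] 1.1533159740183672
--call
[ 0.002 -0.001  0.135] [ 0.001  0.    -0.001] dist 54mm dyaw 0 q6 -6
```

```bash
python3 -m handwheel '[[0.002,-0.001,0.06,0,0,0,-1],[0.002,-0.001,0.1,0,0,0,-1],[0.002,-0.001,0.12,0,0,0,-1],[0.002,-0.001,0.135,0,0,0,-1],[0.002,-0.001,0.135,0,0,0,-1],[0.002,-0.001,0.135,0,0,0,-1],[0.002,-0.001,0.135,0,0,0,-1]]'
python3 -m handwheel '[[0,0,0,0,0,0,1],[0,0,0,0,0,0,1],[0,0,0,0,0,0,1],[0,0,0,0,0,0,1],[0,0,-0.15,0,0,0,1],[0,0,-0.35,0,0,0,1],[0,0,-0.35,0,0,0,1],[0,0,-0.35,0,0,0,1],[0,0,-0.35,0,0,0,1]]'
python3 - <<'E'
from h import *
print(pose()[0])
plan([[(.438,.336,.2,-21)],[(.438,.336,.2,69)]])
E
```

```text
time: 21.55
eef_pos: [0.4849, -0.0374, 0.0565]
tcp_rot: [0.7, 0.714, 0.001, 0.001]
contact_force: [0.5, -0.2, -0.5]
opening: 0.573
finger_force: 42.7
time: 22.68
eef_pos: [0.4828, -0.0369, 0.1935]
tcp_rot: [0.7, 0.714, -0.001, -0.002]
contact_force: [-0.2, -0.3, -0.4]
opening: 0.997
finger_force: 0.0
[ 0.48281561 -0.03687329  0.19352941]
--call
[ 0.934 -0.094 -0.015] [-0.001 -0.     0.123] dist 376mm dyaw -22 q6 58
--call
[0. 0. 0.] [ 0.   0.  -0.5] dist 0mm dyaw 90 q6 -32
```

```bash
python3 -m handwheel '[[0.934,-0.094,-0.05,0,0,0.123,1],[0.934,-0.094,-0.05,0,0,0.123,1],[0.934,-0.094,-0.05,0,0,0.123,1],[0.934,-0.094,-0.05,0,0,0.123,1],[0.934,-0.094,-0.05,0,0,0.123,1],[0.934,-0.094,-0.05,0,0,0.123,1],[0.934,-0.094,-0.05,0,0,0.123,1],[0.934,-0.094,-0.05,0,0,0.123,1],[0.934,-0.094,-0.05,0,0,0.123,1],[0.934,-0.094,-0.05,0,0,0.123,1]]'
cat >> h.py <<'E'
def tin(x,y,z=.064,name=None):
    """find the hole disc and the light square of a tin top near x,y in the wrist picture"""
    c=eyes.camera_params("wrist");im=eyes.read_camera("wrist");q=c["K"]@(c["R"]@np.array([x,y,z])+c["t"]);u,v=(q[:2]/q[2]).astype(int)
    if name: cv2.imwrite(name,im[...,::-1])
    h=70;u0,v0=max(u-h,0),max(v-h,0);g=cv2.cvtColor(im[v0:v+h,u0:u+h],cv2.COLOR_RGB2GRAY)
    hh=cv2.HoughCircles(cv2.medianBlur(g,3),cv2.HOUGH_GRADIENT,1.5,40,param1=80,param2=14,minRadius=10,maxRadius=35)
    print("expect",u,v,"circles",None if hh is None else [(np.round([a+u0,b+v0,r],1),np.round(world("wrist",[[a+u0,b+v0]],z)[0][:2],4)) for a,b,r in hh[0][:3]])
    _,m=cv2.threshold(g,0,255,cv2.THRESH_OTSU);cs=cv2.findContours(m,cv2.RETR_EXTERNAL,cv2.CHAIN_APPROX_NONE)[0]
    for k in cs:
        if cv2.contourArea(k)>600:
            w=world("wrist",k[:,0]+[u0,v0],z)[:,:2]*1e3;print("rect mm",cv2.minAreaRect(w.astype(np.float32)))
E
python3 - <<'E'
from h import *
eyes.read_camera("wrist");print(pose()[0],yaw())
tin(.438,.336,name="pics/w4.png")
E
```

```text
time: 23.92
eef_pos: [0.4395, 0.334, 0.2155]
tcp_rot: [0.825, 0.566, -0.0, 0.0]
contact_force: [0.4, -0.8, -0.6]
opening: 1.002
finger_force: 0.0
[0.43955668 0.33419538 0.21574599] -21.120660895302837
expect 279 204 circles [(array([278.8, 203.8,  16.9]), array([0.4377, 0.3367])), (array([274.2, 160.2,  27.4]), array([0.4482, 0.3743])), (array([218.8, 185.8,  32.3]), array([0.3944, 0.3711]))]
rect mm ((435.62103271484375, 332.7173767089844), (130.27108764648438, 134.27052307128906), 68.88369750976562)
```

Run:
```python
from h import *
plan([[(.438,.3365,.05,-21)],[(.438,.3365,.19,-21)]])
```

```text
--call
[ 0.004 -0.006  0.415] [ 0.     0.    -0.001] dist 166mm dyaw 0 q6 59
--call
[ 0.    0.   -0.35] [0. 0. 0.] dist 140mm dyaw 0 q6 59
```

```bash
python3 -m handwheel '[[0.003,-0.005,0.15,0,0,0,1],[0.003,-0.005,0.3,0,0,0,1],[0.003,-0.005,0.38,0,0,0,1],[0.003,-0.005,0.415,0,0,0,1],[0.003,-0.005,0.415,0,0,0,1],[0.003,-0.005,0.415,0,0,0,1],[0.003,-0.005,0.415,0,0,0,-1],[0.003,-0.005,0.415,0,0,0,-1],[0.003,-0.005,0.415,0,0,0,-1],[0.003,-0.005,0.415,0,0,0,-1],[0.003,-0.005,0.415,0,0,0,-1],[0.003,-0.005,0.415,0,0,0,-1]]' 40
python3 -m handwheel '[[0,0,-0.12,0,0,0,-1],[0,0,-0.24,0,0,0,-1],[0,0,-0.35,0,0,0,-1],[0,0,-0.35,0,0,0,-1],[0,0,-0.35,0,0,0,-1],[0,0,-0.35,0,0,0,-1]]'
python3 - <<'E'
from h import *
eyes.read_camera("wrist");print(pose()[0])
T=tote(0,-.013)
plan([[(*T,.19,1.3)]])
E
```

```text
time: 25.52
eef_pos: [0.4383, 0.3379, 0.0511]
tcp_rot: [0.824, 0.566, 0.001, -0.0]
contact_force: [-1.6, 0.1, 5.9]
opening: 0.577
finger_force: 43.7
time: 26.28
eef_pos: [0.4361, 0.3365, 0.1867]
tcp_rot: [0.824, 0.566, -0.003, -0.0]
contact_force: [0.1, -0.1, -3.4]
opening: 0.578
finger_force: 43.6
[0.43635355 0.33663371 0.1869856 ]
--call
[-0.952  0.498 -0.006] [-0.001  0.001 -0.124] dist 430mm dyaw 22 q6 -12
```

```bash
python3 -m handwheel '[[-0.14,0.07,-0.006,0,0,-0.02,-1],[-0.27,0.14,-0.006,0,0,-0.04,-1],[-0.41,0.21,-0.006,0,0,-0.06,-1],[-0.54,0.28,-0.006,0,0,-0.08,-1],[-0.68,0.35,-0.006,0,0,-0.1,-1],[-0.82,0.42,-0.006,0,0,-0.124,-1],[-0.92,0.48,-0.006,0,0,-0.124,-1],[-0.952,0.498,-0.006,0,0,-0.124,-1],[-0.952,0.498,-0.006,0,0,-0.124,-1],[-0.952,0.498,-0.006,0,0,-0.124,-1],[-0.952,0.498,-0.006,0,0,-0.124,-1]]'
python3 - <<'E'
from h import *
eyes.read_camera("wrist");print(pose()[0],yaw());T=tote(0,-.013)
plan([[(*T,.11,1.3)]])
E
```

```text
time: 27.7
eef_pos: [0.487, -0.0881, 0.1921]
tcp_rot: [0.698, 0.716, -0.0, -0.0]
contact_force: [-0.1, -1.7, -2.0]
opening: 0.584
finger_force: 43.5
[ 0.48707863 -0.08824929  0.19217258] 1.4350603456158524
--call
[-0.005 -0.003  0.205] [-0.    -0.     0.001] dist 82mm dyaw -0 q6 -12
```

```bash
python3 -m handwheel '[[-0.005,-0.003,0.1,0,0,0.001,-1],[-0.005,-0.003,0.18,0,0,0.001,-1],[-0.005,-0.003,0.205,0,0,0.001,-1],[-0.005,-0.003,0.205,0,0,0.001,-1],[-0.005,-0.003,0.205,0,0,0.001,-1],[-0.005,-0.003,0.205,0,0,0.001,-1]]'
python3 - <<'E'
from h import *
eyes.read_camera("wrist");print(pose()[0],yaw());T=tote(0,-.013)
plan([[(*T,.057,1.3)]])
E
```

```text
time: 28.5
eef_pos: [0.4871, -0.0919, 0.1119]
tcp_rot: [0.7, 0.714, 0.001, 0.001]
contact_force: [-0.8, 0.3, -3.0]
opening: 0.58
finger_force: 43.4
[ 0.48689021 -0.09184875  0.11162569] 1.1449628529525495
--call
[ 0.004 -0.002  0.137] [ 0.001  0.    -0.001] dist 55mm dyaw 0 q6 -12
```

```bash
python3 -m handwheel '[[0.003,-0.002,0.06,0,0,0,-1],[0.003,-0.002,0.1,0,0,0,-1],[0.003,-0.002,0.12,0,0,0,-1],[0.003,-0.002,0.137,0,0,0,-1],[0.003,-0.002,0.137,0,0,0,-1],[0.003,-0.002,0.137,0,0,0,-1],[0.003,-0.002,0.137,0,0,0,-1]]'
python3 -m handwheel '[[0,0,0,0,0,0,1],[0,0,0,0,0,0,1],[0,0,0,0,0,0,1],[0,0,0,0,0,0,1],[0,0,-0.15,0,0,0,1],[0,0,-0.35,0,0,0,1],[0,0,-0.35,0,0,0,1],[0,0,-0.35,0,0,0,1],[0,0,-0.35,0,0,0,1]]'
python3 - <<'E'
from h import *
print(pose()[0])
plan([[(.5866,-.326,.215,1.5)]])
E
```

```text
time: 29.42
eef_pos: [0.486, -0.0907, 0.0561]
tcp_rot: [0.7, 0.714, 0.0, 0.001]
contact_force: [1.8, -0.9, -0.6]
opening: 0.581
finger_force: 43.9
time: 30.55
eef_pos: [0.4839, -0.0899, 0.1931]
tcp_rot: [0.7, 0.714, -0.001, -0.002]
contact_force: [-0.0, -0.1, -0.6]
opening: 0.998
finger_force: 0.0
[ 0.48390602 -0.08986838  0.19312083]
--call
[-0.595  0.245 -0.057] [-0.001 -0.001 -0.002] dist 258mm dyaw 0 q6 -31
```

```bash
python3 -m handwheel '[[-0.595,0.245,-0.057,0,0,0,1],[-0.595,0.245,-0.057,0,0,0,1],[-0.595,0.245,-0.057,0,0,0,1],[-0.595,0.245,-0.057,0,0,0,1],[-0.595,0.245,-0.057,0,0,0,1],[-0.595,0.245,-0.057,0,0,0,1],[-0.595,0.245,-0.057,0,0,0,1],[-0.595,0.245,-0.057,0,0,0,1],[-0.595,0.245,-0.057,0,0,0,1]]'
python3 - <<'E'
from h import *
eyes.read_camera("wrist");print(pose()[0],yaw())
tin(.587,-.326,name="pics/w5.png")
plan([[(.587,-.326,.05,1.5)]])
E
```

```text
time: 31.68
eef_pos: [0.5879, -0.3254, 0.2187]
tcp_rot: [0.7, 0.714, 0.0, 0.0]
contact_force: [0.1, -0.7, 0.1]
opening: 0.997
finger_force: 0.0
[ 0.58797849 -0.32561536  0.21872742] 1.1902716595724445
expect 280 204 circles [(array([279.8, 206.8,  17. ]), array([ 0.5861, -0.328 ])), (array([218.2, 221.8,  30.8]), array([ 0.5296, -0.3436])), (array([276.8, 157.2,  22.3]), array([ 0.5827, -0.2834]))]
rect mm ((585.7367553710938, -329.6747741699219), (135.6327362060547, 131.59075927734375), 1.1629242897033691)
--call
[-0.    -0.003  0.422] [ 0.     0.    -0.002] dist 169mm dyaw 0 q6 -31
```

```bash
python3 -m handwheel '[[-0.003,-0.003,0.15,0,0,0,1],[-0.003,-0.003,0.3,0,0,0,1],[-0.003,-0.003,0.38,0,0,0,1],[-0.003,-0.003,0.422,0,0,0,1],[-0.003,-0.003,0.422,0,0,0,1],[-0.003,-0.003,0.422,0,0,0,1],[-0.003,-0.003,0.422,0,0,0,-1],[-0.003,-0.003,0.422,0,0,0,-1],[-0.003,-0.003,0.422,0,0,0,-1],[-0.003,-0.003,0.422,0,0,0,-1],[-0.003,-0.003,0.422,0,0,0,-1],[-0.003,-0.003,0.422,0,0,0,-1]]' 40
python3 -m handwheel '[[0,0,-0.12,0,0,0,-1],[0,0,-0.24,0,0,0,-1],[0,0,-0.35,0,0,0,-1],[0,0,-0.35,0,0,0,-1],[0,0,-0.35,0,0,0,-1],[0,0,-0.35,0,0,0,-1]]'
python3 - <<'E'
from h import *
eyes.read_camera("wrist");print(pose()[0])
T=tote(0,-.066)
plan([[(*T,.19,1.3)]])
E
```

```text
time: 33.28
eef_pos: [0.5876, -0.3282, 0.051]
tcp_rot: [0.7, 0.714, 0.0, 0.001]
contact_force: [0.3, -0.1, 5.9]
opening: 0.578
finger_force: 43.9
time: 34.02
eef_pos: [0.5854, -0.3266, 0.1859]
tcp_rot: [0.7, 0.714, -0.0, -0.003]
contact_force: [0.7, 0.2, -1.7]
opening: 0.577
finger_force: 43.3
[ 0.58561055 -0.32670996  0.18626149]
--call
[ 0.464 -0.237 -0.007] [-0.001 -0.001 -0.001] dist 208mm dyaw 0 q6 -18
```

```bash
python3 -m handwheel '[[0.14,-0.07,-0.007,0,0,0,-1],[0.27,-0.14,-0.007,0,0,0,-1],[0.4,-0.2,-0.007,0,0,0,-1],[0.464,-0.237,-0.007,0,0,0,-1],[0.464,-0.237,-0.007,0,0,0,-1],[0.464,-0.237,-0.007,0,0,0,-1],[0.464,-0.237,0.1,0,0,0,-1],[0.464,-0.237,0.19,0,0,0,-1],[0.464,-0.237,0.19,0,0,0,-1],[0.464,-0.237,0.19,0,0,0,-1],[0.464,-0.237,0.19,0,0,0,-1]]'
python3 - <<'E'
from h import *
eyes.read_camera("wrist");print(pose()[0],yaw());T=tote(0,-.066)
plan([[(*T,.057,1.3)]])
E
```

```text
time: 35.45
eef_pos: [0.4898, -0.1449, 0.1156]
tcp_rot: [0.7, 0.714, 0.001, 0.002]
contact_force: [0.3, 1.0, -0.8]
opening: 0.574
finger_force: 43.0
[ 0.48962681 -0.14475029  0.11550782] 1.1307638226437093
--call
[ 0.004 -0.006  0.146] [ 0.001  0.001 -0.001] dist 59mm dyaw 0 q6 -18
```

```bash
python3 -m handwheel '[[0.003,-0.005,0.06,0,0,0,-1],[0.003,-0.005,0.1,0,0,0,-1],[0.003,-0.005,0.13,0,0,0,-1],[0.003,-0.005,0.146,0,0,0,-1],[0.003,-0.005,0.146,0,0,0,-1],[0.003,-0.005,0.146,0,0,0,-1],[0.003,-0.005,0.146,0,0,0,-1]]'
python3 -m handwheel '[[0,0,0,0,0,0,1],[0,0,0,0,0,0,1],[0,0,0,0,0,0,1],[0,0,0,0,0,0,1],[0,0,-0.15,0,0,0,1],[0,0,-0.38,0,0,0,1],[0,0,-0.38,0,0,0,1],[0,0,-0.38,0,0,0,1],[0,0,-0.38,0,0,0,1]]'
python3 - <<'E'
from h import *
print(pose()[0])
plan([[(.433,-.3655,.25,65.5)]])
E
```

```text
time: 36.38
eef_pos: [0.4869, -0.1431, 0.0559]
tcp_rot: [0.7, 0.714, 0.0, 0.001]
contact_force: [-0.9, 0.6, 4.3]
opening: 0.575
finger_force: 43.9
time: 37.5
eef_pos: [0.4855, -0.1423, 0.2055]
tcp_rot: [0.7, 0.714, -0.0, -0.001]
contact_force: [-0.1, -0.9, 0.0]
opening: 1.0
finger_force: 0.0
[ 0.48545707 -0.14233245  0.20550223]
--call
[-0.555 -0.142 -0.112] [-0.001  0.     0.642] dist 234mm dyaw -116 q6 74
```

```bash
cat >> h.py <<'E'
def slots(name):
    o=np.zeros((600,800,3),np.uint8)
    for k,(cam,s) in enumerate((("wrist",3),("top",6))):
        p=eyes.camera_params(cam);im=eyes.read_camera(cam)[...,::-1]
        def pr(X): q=(np.asarray(X)@p["R"].T+p["t"])@p["K"].T;return q[:,:2]/q[:,2:]
        u,v=np.round(pr([(*tote(0,-.095),.03)])[0]).astype(int);hw,hh=(133,60) if s==3 else (66,20)
        u0,v0=max(u-hw,0),max(v-hh,0);c=im[v0:v0+2*hh,u0:u0+2*hw];c=cv2.resize(np.ascontiguousarray(c),None,fx=s,fy=s,interpolation=cv2.INTER_CUBIC)
        for sx in(1,-1):
            for a in(.007,-.048,-.103,-.158):
                q=pr([(*tote(sx*x,a+d),.03) for x,d in((.029,.0055),(.035,.0055),(.035,-.0055),(.029,-.0055))])
                q=(q-[u0,v0]+.5)*s-.5;cv2.polylines(c,[np.round(q).astype(np.int32)],False,(0,0,255),1,cv2.LINE_AA)
        o[k*360:k*360+c.shape[0],:c.shape[1]]=c[:600-k*360,:800];print(cam,u0,v0,s)
    cv2.imwrite(name,o)
E
python3 -c "
from h import *
print(pose()[0],yaw());slots('pics/s1.png')"
```

```text
[ 0.48545707 -0.14233245  0.20550223] 1.1414418216410314
wrist 151 168 3
top 259 209 6
```

View pics/s1.png

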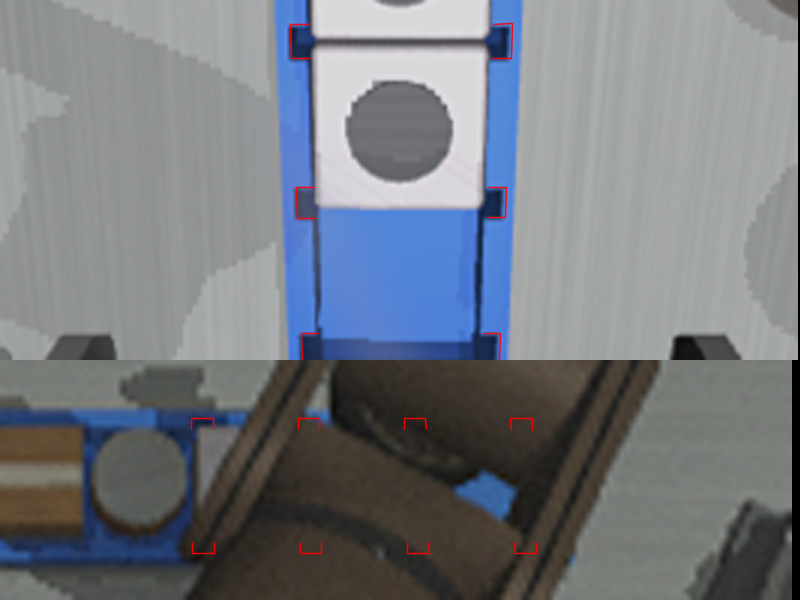

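Run:
```python
from h import *
w=world("wrist",[[151+400/3-.3,168+206/3-.3],[151+400/3-.3,168+43/3-.3]],.069)[:,:2];a=np.radians(TY)
print([(w_-O)@[-np.sin(a),np.cos(a)] for w_ in w])
plan([[(.433,-.3655,.25,65.5)]])
```

```text
[np.float64(-0.08793876521358249), np.float64(-0.03970954383460026)]
--call
[-0.555 -0.142 -0.114] [-0.001  0.001  0.642] dist 234mm dyaw -116 q6 74
```

The predicted slot outlines match the real slots to within 1 px, for example the −103 mm pair at rows 187–217. The last tin ends at about −89 mm, clear of that pair. I'll go to the board.

```bash
python3 -m handwheel '[[-0.555,-0.142,-0.112,0,0,0.642,1],[-0.555,-0.142,-0.112,0,0,0.642,1],[-0.555,-0.142,-0.112,0,0,0.642,1],[-0.555,-0.142,-0.112,0,0,0.642,1],[-0.555,-0.142,-0.112,0,0,0.642,1],[-0.555,-0.142,-0.112,0,0,0.642,1],[-0.555,-0.142,-0.112,0,0,0.642,1],[-0.555,-0.142,-0.112,0,0,0.642,1],[-0.555,-0.142,-0.112,0,0,0.642,1],[-0.555,-0.142,-0.112,0,0,0.642,1],[-0.555,-0.142,-0.112,0,0,0.642,1],[-0.555,-0.142,-0.112,0,0,0.642,1]]'
python3 -m handwheel '[[0,0,0,0,0,0,1],[0,0,0,0,0,0,1]]'
python3 - <<'E'
from h import *
eyes.read_camera("wrist");print(pose()[0],yaw())
p=eyes.camera_params("wrist");im=eyes.read_camera("wrist")[...,::-1]
def pr(X): q=(np.asarray(X)@p["R"].T+p["t"])@p["K"].T;return q[:,:2]/q[:,2:]
x,y,a,w,l,z=ITEMS["board"];c,s=np.cos(np.radians(a)),np.sin(np.radians(a))
q=pr([(x+c*u*w/2-s*v*l/2,y+s*u*w/2+c*v*l/2,z) for u,v in((1,1),(1,-1),(-1,-1),(-1,1))])
m=q.mean(0).astype(int);u0,v0=max(m[0]-133,0),max(m[1]-100,0);print(u0,v0)
C=cv2.resize(np.ascontiguousarray(im[v0:v0+200,u0:u0+266]),None,fx=3,fy=3,interpolation=cv2.INTER_CUBIC)
cv2.polylines(C,[np.round((q-[u0,v0]+.5)*3-.5).astype(np.int32)],True,(0,0,255),1,cv2.LINE_AA)
cv2.imwrite("pics/b1.png",C)
# tint-free bright search
g=cv2.cvtColor(np.ascontiguousarray(im[v0:v0+200,u0:u0+266]),cv2.COLOR_BGR2GRAY);print(g.max(),np.percentile(g,[5,50,95]))
E
```

```text
time: 39.1
eef_pos: [0.4335, -0.3653, 0.2498]
tcp_rot: [0.978, -0.211, -0.001, -0.001]
contact_force: [0.7, 0.8, 0.0]
opening: 1.003
finger_force: 0.0
time: 39.35
eef_pos: [0.4338, -0.3658, 0.2515]
tcp_rot: [0.977, -0.211, -0.0, -0.0]
contact_force: [-0.2, -0.2, 0.4]
opening: 1.0
finger_force: 0.0
[ 0.43385984 -0.36579773  0.25166375] -114.36885573471163
147 112
222 [ 67. 148. 168.]
```

View pics/b1.png

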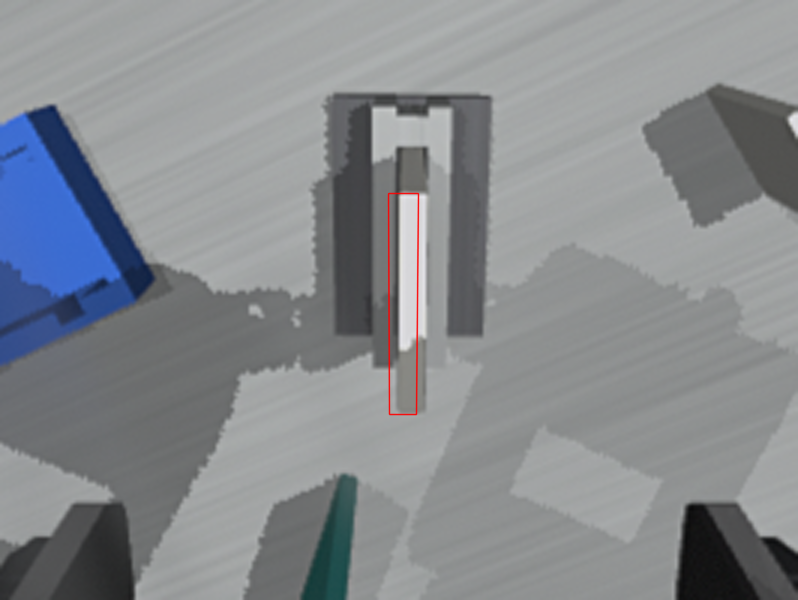

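The board's top edge has corners at about (400,193), (427,193), (424,411), (397,411). That is 2.5 mm to one side of my estimate and about 0.8° off the tool.

Run:
```python
from h import *
c=crop([(400,193),(427,193),(424,411),(397,411)],3,147,112)
w=world("wrist",c,.12)[:,:2];m=w.mean(0);d=(w[2]+w[3]-w[0]-w[1])/2;a=np.degrees(np.arctan2(d[1],d[0]))
print(m,np.linalg.norm(d),a)
plan([[(*m,.105,a+90)],[(*m,.225,a+90)]])
```

```text
[ 0.43233942 -0.36802713] 0.0640745966777496 154.98102389906558
--call
[-0.001  0.007  0.367] [-0.     0.     0.004] dist 147mm dyaw -1 q6 75
--call
[ 0.   0.  -0.3] [0. 0. 0.] dist 120mm dyaw 0 q6 75
```

```bash
python3 -m handwheel '[[-0.001,0.007,0.12,0,0,0.004,1],[-0.001,0.007,0.24,0,0,0.004,1],[-0.001,0.007,0.33,0,0,0.004,1],[-0.001,0.007,0.367,0,0,0.004,1],[-0.001,0.007,0.367,0,0,0.004,1],[-0.001,0.007,0.367,0,0,0.004,1],[-0.001,0.007,0.367,0,0,0.004,1],[-0.001,0.007,0.367,0,0,0.004,1]]'
python3 -m handwheel '[[0,0,0,0,0,0,-1],[0,0,0,0,0,0,-1],[0,0,0,0,0,0,-1],[0,0,0,0,0,0,-1],[0,0,0,0,0,0,-1],[0,0,0,0,0,0,-1],[0,0,0,0,0,0,-1],[0,0,0,0,0,0,-1],[0,0,0,0,0,0,-1]]' 35
python3 -c "
from h import *
print(pose()[0],yaw())"
```

```text
time: 40.45
eef_pos: [0.4329, -0.3687, 0.1063]
tcp_rot: [0.976, -0.218, 0.001, 0.001]
contact_force: [0.1, -0.3, -1.1]
opening: 0.997
finger_force: 0.0
time: 41.58
eef_pos: [0.4324, -0.3682, 0.1051]
tcp_rot: [0.976, -0.218, 0.0, -0.0]
contact_force: [0.1, 0.6, -0.6]
opening: 0.088
finger_force: 36.2
[ 0.43241217 -0.3682235   0.10511633] -115.13844426813004
```

```bash
python3 - <<'E'
from h import *
T=tote(0,-.103);plan([[(.4324,-.3682,.225,-115)],[(*T,.2,-88.7)],[(*T,.14,-88.7)]])
E
python3 -m handwheel '[[0,0,-0.08,0,0,0,-1],[0,0,-0.16,0,0,0,-1],[0,0,-0.24,0,0,0,-1],[0,0,-0.3,0,0,0,-1],[0,0,-0.3,0,0,0,-1],[0,0,-0.3,0,0,0,-1]]'
```

```text
--call
[-0.  -0.  -0.3] [-0.    -0.    -0.001] dist 120mm dyaw 0 q6 75
--call
[-0.072 -0.485  0.062] [ 0.     0.    -0.146] dist 198mm dyaw 26 q6 68
--call
[0.   0.   0.15] [0. 0. 0.] dist 60mm dyaw 0 q6 68
time: 42.32
eef_pos: [0.4319, -0.3677, 0.2236]
tcp_rot: [0.976, -0.218, -0.001, -0.001]
contact_force: [-0.5, 0.5, -1.5]
opening: 0.084
finger_force: 36.1
```

```bash
python3 -m handwheel '[[-0.02,-0.12,0,0,0,-0.04,-1],[-0.04,-0.25,0,0,0,-0.08,-1],[-0.06,-0.38,0.03,0,0,-0.12,-1],[-0.072,-0.485,0.062,0,0,-0.146,-1],[-0.072,-0.485,0.062,0,0,-0.146,-1],[-0.072,-0.485,0.062,0,0,-0.146,-1],[-0.072,-0.485,0.15,0,0,-0.146,-1],[-0.072,-0.485,0.2,0,0,-0.146,-1],[-0.072,-0.485,0.2,0,0,-0.146,-1],[-0.072,-0.485,0.2,0,0,-0.146,-1],[-0.072,-0.485,0.2,0,0,-0.146,-1],[-0.072,-0.485,0.2,0,0,-0.146,-1]]'
python3 - <<'E'
from h import *
for _ in range(4): eyes.read_camera("wrist")
print(pose()[0],yaw(),tote(0,-.103));slots('pics/s2.png')
plan([[(*tote(0,-.103),.1,-88.7)]])
E
```

```text
time: 43.82
eef_pos: [0.4892, -0.1808, 0.1461]
tcp_rot: [1.0, 0.01, 0.001, 0.0]
contact_force: [-0.4, 0.3, -0.8]
opening: 0.088
finger_force: 36.1
[ 0.48884564 -0.18035189  0.14539809] -88.84886410918378 [ 0.4881368  -0.18017349]
wrist 137 160 3
top 259 209 6
--call
[-0.002 -0.     0.113] [ 0.    -0.    -0.001] dist 45mm dyaw 0 q6 68
```

```bash
python3 -m handwheel '[[-0.002,0,0.035,0,0,0,-1],[-0.002,0,0.045,0,0,0,-1],[-0.002,0,0.055,0,0,0,-1],[-0.002,0,0.065,0,0,0,-1],[-0.002,0,0.072,0,0,0,-1],[-0.002,0,0.072,0,0,0,-1],[-0.002,0,0.072,0,0,0,-1]]'
```

```text
time: 45.0
eef_pos: [0.4881, -0.1805, 0.1165]
tcp_rot: [1.0, 0.01, 0.0, 0.0]
contact_force: [0.2, -0.9, -1.5]
opening: 0.087
finger_force: 36.1
```

It's in the slots without contact, with the underside at about 21 mm. I'll finish the insertion.

```bash
python3 -m handwheel '[[0,0,0.015,0,0,0,-1],[0,0,0.028,0,0,0,-1],[0,0,0.038,0,0,0,-1],[0,0,0.041,0,0,0,-1],[0,0,0.041,0,0,0,-1],[0,0,0.041,0,0,0,-1]]'
python3 -m handwheel '[[0,0,0,0,0,0,0],[0,0,0,0,0,0,0],[0,0,0,0,0,0,0],[0,0,0,0,0,0,0],[0,0,-0.1,0,0,0,0],[0,0,-0.25,0,0,0,0],[0,0,-0.5,0,0,0,0],[0,0,-0.5,0,0,0,0],[0,0,-0.5,0,0,0,0],[0,0,-0.5,0,0,0,0]]'
python3 - <<'E'
from h import *
P=np.array([.747,.069])
def arc(q,z): h=P+.25*np.array([-np.sin(q),-np.cos(q)]); return (*h,z,np.degrees(np.arctan2(np.sin(q),-np.cos(q))))
print(pose()[0],yaw())
plan([[(.60,-.18,.32,-20)],[(.709,-.178,.32,-8.5)]])
E
```

```text
time: 45.75
eef_pos: [0.488, -0.1804, 0.1001]
tcp_rot: [1.0, 0.01, -0.0, -0.0]
contact_force: [-1.0, 1.0, 2.5]
opening: 0.089
finger_force: 36.3
time: 47.0
eef_pos: [0.4874, -0.1801, 0.2984]
tcp_rot: [1.0, 0.01, -0.001, -0.001]
contact_force: [-0.0, -0.2, -0.1]
opening: 0.495
finger_force: 0.0
[ 0.48738539 -0.18006594  0.2984345 ] -88.8594755853198
--call
[ 0.281  0.005 -0.054] [-0.001  0.    -0.383] dist 115mm dyaw 69 q6 3
--call
[0.098 0.254 0.   ] [ 0.     0.    -0.064] dist 109mm dyaw 12 q6 -6
```

```bash
python3 -m handwheel '[[0,0,-0.07,0,0,-0.05,1],[0.1,0,-0.07,0,0,-0.1,1],[0.281,0.005,-0.07,0,0,-0.383,1],[0.281,0.005,-0.07,0,0,-0.383,1],[0.281,0.005,-0.07,0,0,-0.383,1],[0.281,0.005,-0.07,0,0,-0.383,1],[0.281,0.005,-0.07,0,0,-0.383,1],[0.281,0.005,-0.07,0,0,-0.383,1],[0.281,0.005,-0.07,0,0,-0.383,1]]'
python3 -m handwheel '[[0.098,0.254,0,0,0,-0.064,1],[0.098,0.254,0,0,0,-0.064,1],[0.098,0.254,0,0,0,-0.064,1],[0.098,0.254,0,0,0,-0.064,1],[0.098,0.254,0,0,0,-0.064,1]]'
python3 - <<'E'
from h import *
for _ in range(3): eyes.read_camera("wrist")
P=np.array([.747,.069])
def arc(q,z): h=P+.25*np.array([-np.sin(q),-np.cos(q)]); return (*h,z,np.degrees(np.arctan2(np.sin(q),-np.cos(q))))
print(pose()[0],yaw(),arc(.15,.257))
p=eyes.camera_params("wrist");q=p["K"]@(p["R"]@np.array([.710,-.177,.269])+p["t"]);u,v=(q[:2]/q[2]);im=eyes.read_camera("wrist")
g=cv2.cvtColor(im,cv2.COLOR_RGB2GRAY)[int(v)-40:int(v)+40,int(u)-40:int(u)+40];m=(g<60).astype(np.uint8);n,l,s,c=cv2.connectedComponentsWithStats(m)
print("expect",u,v,[(s[i],c[i]+[int(u)-40,int(v)-40]) for i in range(1,n) if s[i][4]>60])
plan([[(.710,-.177,.257,-8.5)],[arc(k,.257) for k in np.linspace(.15,1.2,12)[1:]]])
print(tote(0,0),arc(1.2,.25))
E
```

```text
time: 48.12
eef_pos: [0.5999, -0.18, 0.3261]
tcp_rot: [0.819, 0.573, -0.001, -0.001]
contact_force: [-0.5, -1.1, -0.7]
opening: 1.002
finger_force: 0.0
time: 48.75
eef_pos: [0.7085, -0.178, 0.3288]
tcp_rot: [0.757, 0.653, 0.0, 0.0]
contact_force: [-0.6, 0.9, 0.3]
opening: 1.001
finger_force: 0.0
[ 0.70859488 -0.1780805   0.32901594] -8.440396130833491 (np.float64(0.7096404668816002), np.float64(-0.17819276948401055), 0.257, np.float64(171.40563307303765))
expect 283.6702356507823 245.54238697791686 [(array([ 29,   5,  26,  51, 946], dtype=int32), array([285.68287526, 233.97040169]))]
--call
[0.003 0.003 0.18 ] [0. 0. 0.] dist 72mm dyaw -0 q6 -5
--call
[-0.   -0.06  0.  ] [0.    0.    0.031] dist 24mm dyaw -6 q6 -0
[ 0.008 -0.119  0.   ] [0.    0.    0.061] dist 48mm dyaw -11 q6 5
[ 0.023 -0.177  0.   ] [0.    0.    0.092] dist 71mm dyaw -17 q6 11
[ 0.042 -0.233  0.   ] [0.    0.    0.122] dist 95mm dyaw -22 q6 17
[ 0.067 -0.287  0.   ] [0.    0.    0.152] dist 118mm dyaw -27 q6 23
[ 0.097 -0.339  0.   ] [0.    0.    0.183] dist 141mm dyaw -33 q6 30
[ 0.132 -0.387  0.   ] [0.    0.    0.213] dist 164mm dyaw -38 q6 37
[ 0.171 -0.432  0.   ] [0.    0.    0.244] dist 186mm dyaw -44 q6 44
[ 0.214 -0.473  0.   ] [0.    0.    0.274] dist 208mm dyaw -49 q6 51
[ 0.262 -0.51   0.   ] [0.    0.    0.304] dist 229mm dyaw -55 q6 59
[ 0.312 -0.542  0.   ] [0.    0.    0.335] dist 250mm dyaw -60 q6 66
[ 0.4858 -0.0772] (np.float64(0.5139902285081934), np.float64(-0.0215894386191684), 0.25, np.float64(111.24506458430123))
```

```bash
python3 -m handwheel '[[0.003,0.003,0.1,0,0,0,1],[0.003,0.003,0.18,0,0,0,1],[0.003,0.003,0.18,0,0,0,1],[0.003,0.003,0.18,0,0,0,-1],[0.003,0.003,0.18,0,0,0,-1],[0.003,0.003,0.18,0,0,0,-1],[0.003,0.003,0.18,0,0,0,-1],[0.003,0.003,0.18,0,0,0,-1],[0.003,0.003,0.18,0,0,0,-1],[0.003,0.003,0.18,0,0,0,-1]]' 25
python3 -m handwheel '[[0,-0.06,0,0,0,0.031,-1],[0.008,-0.119,0,0,0,0.061,-1],[0.023,-0.177,0,0,0,0.092,-1],[0.042,-0.233,0,0,0,0.122,-1],[0.067,-0.287,0,0,0,0.152,-1],[0.097,-0.339,0,0,0,0.183,-1],[0.132,-0.387,0,0,0,0.213,-1],[0.171,-0.432,0,0,0,0.244,-1],[0.214,-0.473,0,0,0,0.274,-1],[0.262,-0.51,0,0,0,0.304,-1],[0.312,-0.542,0,0,0,0.335,-1],[0.312,-0.542,0,0,0,0.335,-1]]'
```

```text
time: 50.2
eef_pos: [0.7109, -0.177, 0.2571]
tcp_rot: [0.757, 0.653, 0.0, 0.001]
contact_force: [-0.1, 0.6, 5.8]
opening: 0.199
finger_force: 25.1
time: 51.7
eef_pos: [0.5126, -0.0214, 0.257]
tcp_rot: [0.983, 0.185, -0.002, 0.001]
contact_force: [-8.2, -3.0, 7.8]
opening: 0.201
finger_force: 25.5
```

Release, rise, move aside and take a final look.

```bash
python3 -m handwheel '[[0,0,0,0,0,0,1],[0,0,0,0,0,0,1],[0,0,0,0,0,0,1],[0,0,0,0,0,0,1],[0,0,-0.1,0,0,0,1],[0,0,-0.25,0,0,0,1],[0,0,-0.25,0,0,0,1],[0,0,-0.25,0,0,0,1]]'
python3 - <<'E'
from h import *
plan([[(.42,.32,.36,-20)]])
E
```

```text
time: 52.7
eef_pos: [0.5143, -0.0218, 0.3556]
tcp_rot: [0.983, 0.185, -0.0, -0.0]
contact_force: [0.0, -0.2, -0.5]
opening: 1.002
finger_force: 0.0
--call
[ 0.091 -0.882 -0.011] [-0.     0.    -0.271] dist 355mm dyaw 49 q6 57
```

```bash
python3 -m handwheel '[[0.02,-0.1,-0.02,0,0,-0.03,1],[0.091,-0.882,-0.02,0,0,-0.271,1],[0.091,-0.882,-0.02,0,0,-0.271,1],[0.091,-0.882,-0.02,0,0,-0.271,1],[0.091,-0.882,-0.02,0,0,-0.271,1],[0.091,-0.882,-0.02,0,0,-0.271,1],[0.091,-0.882,-0.02,0,0,-0.271,1],[0.091,-0.882,-0.02,0,0,-0.271,1],[0.091,-0.882,-0.02,0,0,-0.271,1],[0.091,-0.882,-0.02,0,0,-0.271,1]]'
python3 - <<'E'
from h import *
t=eyes.read_camera("top")[...,::-1];s=eyes.read_camera("scene")[...,::-1]
o=np.zeros((600,800,3),np.uint8)
o[:300]=cv2.resize(np.ascontiguousarray(t[175:260,215:375]),(565,300))[:, :565] if 0 else cv2.resize(np.ascontiguousarray(t[180:255,200:400]),(800,300),interpolation=cv2.INTER_CUBIC)
o[300:]=cv2.resize(np.ascontiguousarray(s[205:280,150:350]),(800,300),interpolation=cv2.INTER_CUBIC)
cv2.imwrite("pics/final.png",o)
E
```

```text
time: 53.95
eef_pos: [0.4207, 0.319, 0.3637]
tcp_rot: [0.819, 0.573, -0.0, 0.0]
contact_force: [-0.5, -0.7, 0.4]
opening: 0.994
finger_force: 0.0
```

View pics/final.png

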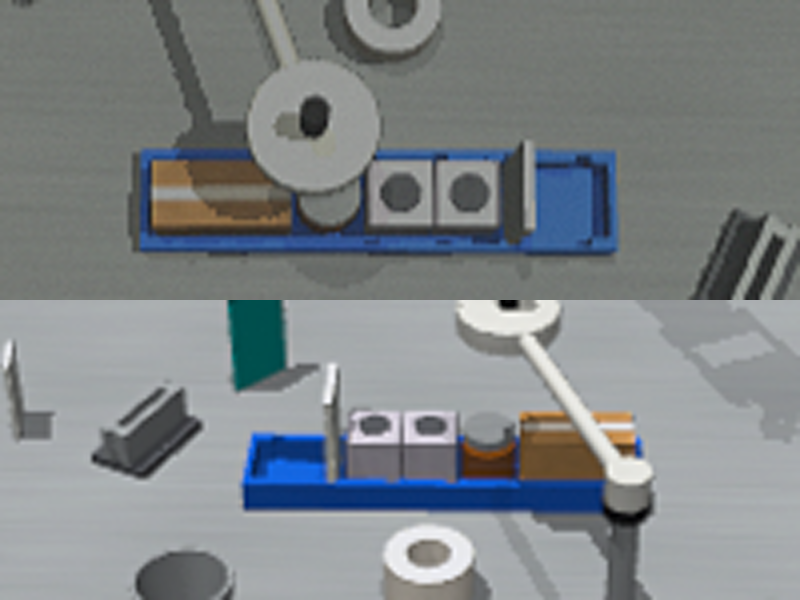

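The row (carton, jar, tin, tin) stands in the tote. The board is down in the third slot pair at (528,185), and the lamp head is over the tote at (313,125).

```bash
python3 -c "
from h import *
from plant import ctrl
print(world('top',[[200+313/4,180+125/4]],.214))
print(ctrl.sign_off())"
```

```text
[[ 0.50997611 -0.02257922  0.214     ]]
the job is handed in; nothing more can be done
None
```

I handed the job in at about 54 s of robot time, and the final pictures show it done as asked: carton, jar and two tins upright in a row from the plain end, the white board down in the first free slot pair (−103 mm) and the lamp head back over the tote; the hand-in returned no verdict.

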